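# Put a polished specimen mount away in a treadle-lid dry box

## Robot

A 6-joint arm with a two-finger parallel gripper is mounted at the origin on a cart in front of the work surface, level with it; the furniture and walls round the work are solid. World frame = base frame: x ahead of the robot, y to its left, z up, the work surface at z = 0. Lengths are in mm, angles in rad, forces in N, time in s.
With the tool pointing down it reaches from about 150 to 775 mm from the base axis. Payload 6.1 kg.
Tool frame: the origin (TCP) lies midway between the tips of the shut fingers; the grasp point (between the pads) lies 19 mm behind it; z points along the fingers, x is the direction in which the jaws open and shut, and the axes are right-handed (so a half turn about z gives the same grasp; the last joint's range is limited). The gripper opens to 85 mm and grips with 20 to 120 N. Pads are 22 mm wide; open, the fingers measure 114 mm over their backs; the gripper's body (76 mm by 85 mm) begins 54 mm behind the grasp point. The pads swing forward as they close: fully open they stand 13 mm farther back than shut.
Start: joints at [1.216, 0.126, -0.04, 1.405, 0, 1.571], TCP at [182.379, 492.287, 231.295] pointing down, gripper open.
Joint ranges: [-2.72, 2.72], [-0.95, 1.95], [-1.27, 1.35], [-1.78, 2.02], [-1.46, 1.47], [-3.14, 3.14]. Speed limits (rad/s): [2.39, 2.39, 3.01, 3.14, 3.14, 3.14].

## Interface

Orientations are given as [roll, pitch, yaw] about the fixed x, y, z axes, in that order (R = Rz(yaw) Ry(pitch) Rx(roll)).
In Python, from rig import manip, camera, camera_info, job, outline_of, tip_of gives the robot as it stands.
- The arm moves only by the tool step_arm, never from a script. Its argument "steps" is a list of rows, each an object of numbers: "x", "y", "z": the shift along the tool's x, y, z in units of 50 mm (1.0 is 50 mm); "wx", "wy", "wz": the turn, a rotation vector about the tool's x, y, z in units of 5 degrees (1.0 is 5 degrees); "jaw": the closure, from 0 (fully open) to 1 (shut). A call has 1 to 5 rows; each row shifts and turns the commanded pose from where the row before left it, along the tool's axes as they then stand; what a row does not reach is not made up. A row lasts 1/10 s, in which the tool goes at most 50 mm and 8.59 degrees, less where a joint would pass 70% of its speed; a pose out of reach is approached as far as the arm can. A call is refused whole if a number of a shift passes 1 or a number of a turn 1, either way. A call with a gripper value outside its range is refused whole. The fingers move at their own pace and stop on an object; "force" is the grip in N (left out, the last holds). Time passes only in rows, so rows that do not move let the fingers close. It gives the time, the measured TCP pose, the force and the opening at its end, in the units of the state.
- manip.observe(): the state, without advancing time (a new reading comes with each control period).
- camera(name): name is "scene" or "top" or "wrist"; returns the picture (480x640x3 uint8, red, green, blue); there is no depth.
- camera_info(name): a dict with "fov_y" (degrees; the focal length in pixels is half the picture's height over the tangent of half this angle, whatever the lens; pixels are square), "cx", "cy" (the principal point, pixels), "k1" (the pictures are not rectified: a ray, as slopes to the right and down, at radius r is drawn at 1 + k1 r^2 times it, then the intrinsics apply), "R" (3x3) and "t" (3): a world point X has camera coordinates R X + t; the wrist camera has in their place "T_tool_cam" (4x4, takes a point from camera to tool coordinates, whose origin is the TCP and whose axes are the tool frame's). Camera axes: x right, y down, z forward; pixel columns grow to the right and rows downward; lengths in mm; the calibration is good to about 2 mm. A picture is of the moment at which its call begins: read the wrist's pose just before it. camera_info takes no time and is no camera call.
- job.job_done(): hands the job in, once; it reports no verdict.
Trained networks look in the newest picture that a camera, given by its name, has taken for a name from the list of things; names that differ only in an ending like _2 or _b are one class to them, and where a whole thing is asked for, a point or a joint stands for the part that bears it (a point fixed in the world has none). Each returns a list of dicts, best first, with "conf" (0 to 1); they miss things now and then, are a little off and sometimes report something else, mostly with a low value. They report only what shows in the picture. A call takes as long as a camera call. They do not tell look-alikes from the thing itself.
- outline_of(camera, thing): "pixels" (480x640 bool, what is visible of it) and "uv" ([column, row] in pixels, amid what is visible of it).
- tip_of(camera, thing): "uv" ([column, row] in pixels: a listed point, or the origin of a listed thing).
The state is a dict: "clock": time; "joints": joint angles; "joint_vel": joint speeds; "tau": joint torques, N m; "ee_pos": TCP position; "ee_rot": TCP orientation; "ft_force": force on the tool from outside, world axes, zero at the start; "ft_torque": the same for the moment, N m; "width": opening from 0.0 (shut) to 1.0 (fully open).
Only numpy, scipy, OpenCV 4.12 (cv2) and the standard library are available. Lean on these libraries where they do the work, as an engineer would, in place of code of your own. Each camera call takes 0.05 s, during which the arm holds its last target. There are 200 camera calls.

## Task

Put the widest loose specimen mount away in the free well of the steel dry box: press the box's pedal down until it meets its stop, and hook it under the notch at the left of its gate so that the lid stays up by itself; then set the mount down upright in the free well. Afterwards free the pedal from the notch and ease it all the way back up so that the lid comes down slowly and never drops shut; never lean hard on the pedal, set the mount down rather than dropping it, and leave the other loose things where they are.

Things in the scene. Friction and masses are not known exactly. Their poses are not given: they have to be found in the camera images.
- dry_box: Fixed grey steel box 140x180 mm, rim 110 mm high, lid hinged on its far top edge. Origin: centre of the underside; x points from the pedal side (front) to the hinge, y to the box's left, z up. The pedal sticks out to -x; 125 mm in front of the origin its round arm (10 mm) passes a gate plate 90 mm high, 76 mm wide. Lid linkage on the right side (-y).
- treadle (a joint): Pedal press angle, rad: 0 fully up, grows as the pedal goes down, 0.28 to 0.35 held in the notch. The gate is bolted on by slots, so its height differs by up to 3.5 mm either way: the stop is met somewhere from 0.32 to 0.40 rad (pad 45 to 57 mm down) and must be felt. Sprung up: pressing takes 6 to 15 N; at the rubber stop force climbs steeply. Over 25 N bends the arm.
- pedal_arm (a joint): Sideways swing of the pedal arm, rad: 0 in the straight lane, 0.15 to 0.19 (pad 21 to 27 mm to the box's +y) under the notch; lightly sprung to 0. It can swing only when down at, or within 2 mm at the pad of, the stop: press to the stop, push to +y to the lane's side wall, ease up about 7 mm until it hangs in the notch (3 mm deep). To free it: press to the stop again, push to -y, let it rise.
- lid (a joint): Lid angle, rad: 0 shut, 1.35 to 1.75 when the pedal hangs in the notch (it varies with the gate). Driven by the pedal through a push rod: it rises and falls with the pedal, up to 50 rad per metre of pad travel. It must come down slower than 3 rad/s (pad rising 25 mm/s is safe); let go, it slams.
- pedal_pad: The ribbed rubber pedal pad; origin: centre of its upper face, 50 mm (x) by 54 mm (y), between side flanges that stand 9 mm above it. It moves with the pedal: 89 mm above the table when up, 32 to 49 mm when down. It lies 168 mm in front of the box origin when up; it leans up 0.2 rad at rest and down 0.2 rad when pressed.
- free_well (a point): Centre of the floor of the empty round well (44 mm wide, 5 mm deep) in the black nest plate inside the box, 69 mm above the table and 41 mm below the box rim; the nest plate's top is 74 mm above the table. Axes as the box. Nearest box wall 54 mm to the side (+y), 45 mm to the front; the open lid stands 88 mm behind.
- mount: The mount to put away: dark resin cylinder 38 mm wide and 20 mm high with a small metal specimen in its top face, the widest of the loose mounts, standing on the table. Origin: centre of its underside; z up. 35 g.
- stored_mount: Mount 32 mm wide, 18 mm high, already standing in the other well of the box, 80 mm to the right (-y) of the free well. Origin: centre of its underside. Leave it there.
- small_mount: Bystander: resin mount 30 mm wide, 20 mm high, on the table. Origin: centre of its underside.
- tall_mount: Bystander: plain resin mount 30 mm wide, 22 mm high, on the table. Origin: centre of its underside.
- loupe: Bystander: black loupe 39 mm wide, 34 mm high, with a hollow top, on the table. Origin: centre of its underside.
Things that resemble listed ones, but are neither listed nor needed, are in the scene too. Leave any blue or orange look-alike of the mount alone.

How it is judged (in metres and radians):
On the way, in this order (a step that is already met when the one before it is completed fails the run):
1. the lid stands open by itself, the pedal hooked in its notch and nothing touching the box (value of joint lid above 1.25 rad and value of joint pedal_arm above 0.11 rad and contact force between the fingers and dry_box below 0.1 N), for 0.3 s.
2. the mount stands in the free well, let go (horizontal distance between mount and free_well below 0.005 m and z of mount in the frame of free_well below 0.0025 m and angle between mount's own z axis and vertical below 0.1 rad and contact force between the fingers and mount below 0.1 N), for 0.2 s.
At the end, for the whole second after the job is handed in: The mount stands upright in the free well (centre within 5 mm, seated within 2.5 mm, tilt under 0.1 rad), at rest; the lid is shut (below 0.06 rad), the pedal is fully up (treadle below 0.02 rad) and back in its straight lane (pedal_arm below 0.06 rad) (horizontal distance between mount and free_well below 0.005 m and z of mount in the frame of free_well below 0.0025 m and angle between mount's own z axis and vertical below 0.1 rad and linear speed of mount below 0.02 m/s and value of joint each of lid, pedal_arm below 0.06 rad and value of joint treadle below 0.02 rad); the robot touches nothing.
It fails at once if the pedal is pushed with more than 25 N (contact force between any of the fingers, the arm and pedal_pad above 25 N).
It fails at once if the lid is let drop: it comes down faster than 3 rad/s on its way shut (velocity of joint lid below -3 rad/s and value of joint lid between 0.15 and 1.2 rad).
It fails at once if the mount is dropped (linear speed of mount above 0.45 m/s and contact force between the fingers and mount below 0.05 N).
It fails at once if another loose thing is disturbed (distance of any of small_mount, tall_mount, loupe from where it was at the start of the episode above 0.03 m or distance of stored_mount from where it was at the start of the episode above 0.012 m).
It also fails if it takes over 72 s, if anything falls off the work surface, if the arm or the gripper's body presses on something with over 40 N, if the wrist force passes 120 N, or if a joint passes its speed limit or range.

## Working session

There is one attempt and no reset: what is moved stays moved. The work goes in short steps, Python scripts to look and compute and a tool call to move; the robot and the scene stay as the last step left them, time stands still between calls to the robot, and variables do not carry over. Pictures are saved under pics/ and viewed, about 8 in all and at most 12, crops included, and the job is handed in when it is done.

Besides the shell and the picture viewer there is one more tool, called after ">>>" in YAML: its name, and indented under it one key for each argument. step_arm: Moves the arm, as the interface text tells. Its arguments: {"type":"object","properties":{"steps":{"type":"array","items":{"type":"object","properties":{"x":{"type":"number"},"y":{"type":"number"},"z":{"type":"number"},"wx":{"type":"number"},"wy":{"type":"number"},"wz":{"type":"number"},"jaw":{"type":"number"}}}},"force":{"type":"number"}},"required":["steps"]}

```bash
ls; mkdir -p pics; cat > h.py <<'E'
import numpy as np, cv2
from rig import manip, camera, camera_info, job, outline_of, tip_of
from scipy.spatial.transform import Rotation as Ro
def cam(name):
    s=manip.observe(); im=camera(name); c=camera_info(name)
    if 'R' in c: R=np.array(c['R']);t=np.array(c['t'])
    else:
        T=np.array(c['T_tool_cam']); W=np.eye(4); W[:3,:3]=Ro.from_euler('xyz',s['ee_rot']).as_matrix(); W[:3,3]=s['ee_pos']
        W=W@T; R=W[:3,:3].T; t=-R@W[:3,3]
    f=240/np.tan(np.radians(c['fov_y']/2))
    return dict(im=im,R=R,t=t,f=f,cx=c['cx'],cy=c['cy'],k1=c['k1'])
def ray(c,uv):
    K=np.array([[c['f'],0,c['cx']],[0,c['f'],c['cy']],[0,0,1.]])
    p=cv2.undistortPoints(np.array([[uv]],float),K,np.array([c['k1'],0,0,0.]))[0,0]
    return -c['R'].T@c['t'], c['R'].T@np.array([p[0],p[1],1])
def atz(c,uv,z):
    o,d=ray(c,uv); return o+d*(z-o[2])/d[2]
def proj(c,X):
    p=c['R']@np.array(X,float)+c['t']; a=p[:2]/p[2]; a=a*(1+c['k1']*(a@a)); return a*c['f']+[c['cx'],c['cy']]
def save(n,im): cv2.imwrite('pics/'+n,im[:,:,::-1])
E
python3 - <<'E'
from h import *
np.set_printoptions(precision=1,suppress=True)
print(manip.observe())
for n in ['scene','top']:
    c=cam(n); save(n+'1.png',c['im']); print(n,-c['R'].T@c['t'])
    for th in ['dry_box','pedal_pad','mount','stored_mount','small_mount','tall_mount','loupe']:
        print(th,[(round(o['conf'],2),np.round(o['uv'])) for o in tip_of(n,th)[:4]], [(round(o['conf'],2),np.round(o['uv']),int(o['pixels'].sum())) for o in outline_of(n,th)[:4]])
    print('fw',[(round(o['conf'],2),np.round(o['uv'])) for o in tip_of(n,'free_well')])
E
```

```text
pics
{'clock': 0.0, 'joints': array([ 1.2,  0.1, -0. ,  1.4,  0. ,  1.6]), 'joint_vel': array([-0., -0.,  0.,  0.,  0., -0.]), 'tau': array([ -0. , -43.6,  35.3,   0. ,  -0. ,  -0. ]), 'ee_pos': array([182.2, 491.9, 230.5]), 'ee_rot': array([-3.1,  0. ,  1.2]), 'ft_force': array([ 1. , -0.8,  0.7]), 'ft_torque': array([-0., -0.,  0.]), 'width': 1.0019219738126646}
scene [   6.1 -285.6  810.2]
dry_box [(0.85, array([275., 224.]))] [(0.8, array([273., 213.]), 8052), (0.36, array([272., 188.]), 3877), (0.33, array([436., 325.]), 219)]
pedal_pad [(0.9, array([244., 245.]))] [(0.91, array([245., 246.]), 639), (0.28, array([244., 243.]), 694)]
mount [(0.88, array([358., 359.])), (0.88, array([339., 322.])), (0.79, array([422., 364.])), (0.72, array([388., 335.]))] [(0.86, array([424., 358.]), 453), (0.69, array([388., 330.]), 326), (0.65, array([338., 320.]), 348), (0.55, array([356., 356.]), 378)]
stored_mount [] []
small_mount [(0.55, array([383., 302.]))] [(0.71, array([384., 295.]), 216)]
tall_mount [(0.77, array([433., 325.]))] [(0.67, array([436., 324.]), 263)]
loupe [(0.72, array([419., 305.]))] [(0.68, array([420., 297.]), 358)]
fw [(0.67, array([257., 204.]))]
top [ 359.7   82.  1029.9]
dry_box [(0.8, array([220., 205.]))] [(0.86, array([220., 204.]), 13208)]
pedal_pad [(0.6, array([241., 279.])), (0.56, array([220., 205.]))] [(0.7, array([239., 283.]), 1097)]
mount [(0.86, array([416., 267.])), (0.8, array([366., 286.])), (0.71, array([461., 273.])), (0.59, array([406., 311.]))] [(0.87, array([417., 268.]), 328), (0.84, array([365., 284.]), 363), (0.77, array([464., 275.]), 387), (0.62, array([407., 309.]), 357)]
stored_mount [] []
small_mount [(0.79, array([390., 232.]))] []
tall_mount [(0.56, array([449., 232.]))] [(0.79, array([451., 232.]), 244)]
loupe [(0.78, array([422., 214.]))] [(0.73, array([425., 209.]), 348)]
fw []
```

View both.

View pics/scene1.png

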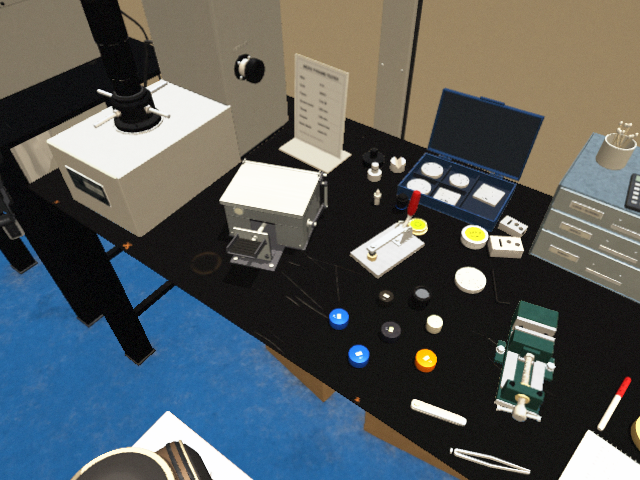

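View pics/top1.png

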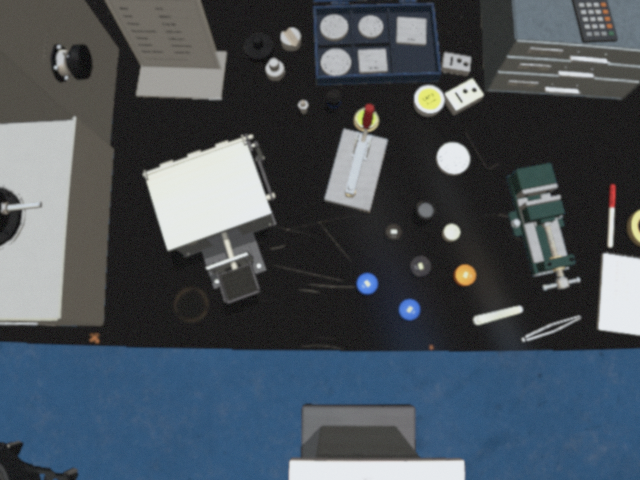

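```bash
python3 - <<'E'
from h import *
np.set_printoptions(precision=1,suppress=True)
import rig
def ci(n):
    c=camera_info(n);return dict(R=np.array(c['R']),t=np.array(c['t']),f=240/np.tan(np.radians(c['fov_y']/2)),cx=c['cx'],cy=c['cy'],k1=c['k1'])
s,t=ci('scene'),ci('top')
for uv in [(417,268),(365,284),(464,275),(407,309)]: print('top mount z20',uv,atz(t,uv,18), 'px/mm',t['f']/1010)
for uv in [(424,358),(388,330),(338,320),(356,356)]: print('sc mount z12',uv,atz(s,uv,12))
for n,uv,z in [('box',(220,205),0),('pad',(241,279),89),('pad_o',(239,283),89),('small',(390,232),0),('tall',(449,232),0),('loupe',(422,214),0)]: print(n,atz(t,uv,z))
for n,uv,z in [('box',(275,224),0),('pad',(244,245),89),('small',(383,302),0),('tall',(433,325),0),('loupe',(419,305),0),('well',(257,204),69)]: print('s',n,atz(s,uv,z))
print(manip.observe()['clock'])
E
```

```text
top mount z20 (417, 268) [501.3 -73.3  18. ] px/mm 0.5447079314948471
top mount z20 (365, 284) [470.7  23.7  18. ] px/mm 0.5447079314948471
top mount z20 (464, 275) [ 488.6 -161.5   18. ] px/mm 0.5447079314948471
top mount z20 (407, 309) [425.1 -53.6  18. ] px/mm 0.5447079314948471
sc mount z12 (424, 358) [ 490.5 -160.3   12. ]
sc mount z12 (388, 330) [504.7 -74.7  12. ]
sc mount z12 (338, 320) [467.4  17.7  12. ]
sc mount z12 (356, 356) [420.7 -55.3  12. ]
box [623.6 303.4   0. ]
pad [469.5 241.5  89. ]
pad_o [462.5 244.7  89. ]
small [572.9 -25.4   0. ]
tall [ 574.  -139.4    0. ]
loupe [609.  -87.8   0. ]
s box [614.2 302.7   0. ]
s pad [462.9 250.1  89. ]
s small [565.3 -28.2   0. ]
s tall [ 574.3 -138.3    0. ]
s loupe [601.8 -92.5   0. ]
s well [589.1 328.3  69. ]
1.6
```

```bash
cat >> h.py <<'E'
def plan(pos,yaw=None,n=None,step=45,start=None):
    """rows (units) from the present pose to pos with tool down at yaw"""
    s=manip.observe(); p=np.array(s['ee_pos'] if start is None else start[0],float); y=s['ee_rot'][2] if start is None else start[1]
    if yaw is None: yaw=y
    R=Ro.from_euler('xyz',s['ee_rot']) if start is None else Ro.from_euler('xyz',[np.pi,0,y])
    G=Ro.from_euler('xyz',[np.pi,0,yaw]); d=np.array(pos)-p
    rv=(R.inv()*G).as_rotvec(degrees=True)
    n=n or int(max(1,np.ceil(np.linalg.norm(d)/step),np.ceil(np.linalg.norm(rv)/4.9)))
    print('from',p.round(1),np.round(s['ee_rot'],3),'d',d.round(1),'n',n)
    C=R
    for i in range(n):
        l=C.inv().apply(d/n)/50
        print(dict(zip(['x','y','z','wx','wy','wz'],[float(v) for v in np.r_[l,rv/n/5].round(2)])))
        C=C*Ro.from_rotvec(rv/n,degrees=True)
E
python3 - <<'E'
from h import *
np.set_printoptions(precision=3,suppress=True)
def ci(n):
    c=camera_info(n);return dict(R=np.array(c['R']),t=np.array(c['t']),f=240/np.tan(np.radians(c['fov_y']/2)),cx=c['cx'],cy=c['cy'],k1=c['k1'])
t=ci('top')
im=cv2.imread('pics/top1.png'); m=(im.min(2)>140).astype(np.uint8); m[:,:120]=0;m[:,300:]=0;m[:120]=0;m[256:]=0
k,l,st,ce=cv2.connectedComponentsWithStats(cv2.erode(m,np.ones((5,5))))
i=1+st[1:,4].argmax(); m=cv2.dilate((l==i).astype(np.uint8),np.ones((5,5)))
bx=cv2.boxPoints(cv2.minAreaRect(np.argwhere(m)[:,::-1].astype(np.float32)))
P=np.array([atz(t,b,112) for b in bx]);print(bx,P)
for a in range(4): e=P[(a+1)%4]-P[a]; print(np.hypot(*e[:2]),np.arctan2(e[1],e[0]))
print(P.mean(0))
plan([440,240,200],1.905)
E
```

```text
[[139.095 171.486]
 [245.717 133.102]
 [274.119 211.997]
 [167.497 250.381]] [[655.653 428.342 112.   ]
 [727.14  240.305 112.   ]
 [583.046 184.956 112.   ]
 [514.37  366.698 112.   ]]
201.16720201508537 -1.2074982926597961
154.35889684367277 -2.7748537541254423
194.2840441795691 1.9320867105721764
154.1463608367302 0.41141813729663895
[620.052 305.075 112.   ]
from [182.4 492.3 231.3] [3.142 0.    1.216] d [ 257.6 -252.3  -31.3] n 9
{'x': -0.33, 'y': 0.73, 'z': 0.07, 'wx': 0.0, 'wy': 0.0, 'wz': -0.88}
{'x': -0.38, 'y': 0.7, 'z': 0.07, 'wx': 0.0, 'wy': 0.0, 'wz': -0.88}
{'x': -0.43, 'y': 0.67, 'z': 0.07, 'wx': 0.0, 'wy': 0.0, 'wz': -0.88}
{'x': -0.48, 'y': 0.64, 'z': 0.07, 'wx': 0.0, 'wy': 0.0, 'wz': -0.88}
{'x': -0.53, 'y': 0.6, 'z': 0.07, 'wx': 0.0, 'wy': 0.0, 'wz': -0.88}
{'x': -0.58, 'y': 0.56, 'z': 0.07, 'wx': 0.0, 'wy': 0.0, 'wz': -0.88}
{'x': -0.62, 'y': 0.51, 'z': 0.07, 'wx': 0.0, 'wy': 0.0, 'wz': -0.88}
{'x': -0.65, 'y': 0.46, 'z': 0.07, 'wx': 0.0, 'wy': 0.0, 'wz': -0.88}
{'x': -0.69, 'y': 0.41, 'z': 0.07, 'wx': 0.0, 'wy': 0.0, 'wz': -0.88}
```

>>> step_arm:
  steps:
    - {"x": -0.33,"y": 0.73,"z": 0.07,"wz": -0.92,"jaw": 0.82}
    - {"x": -0.38,"y": 0.7,"z": 0.07,"wz": -0.92,"jaw": 0.82}
    - {"x": -0.43,"y": 0.67,"z": 0.07,"wz": -0.92,"jaw": 0.82}
    - {"x": -0.48,"y": 0.64,"z": 0.07,"wz": -0.92,"jaw": 0.82}
    - {"x": -0.53,"y": 0.6,"z": 0.07,"wz": -0.92,"jaw": 0.82}
  force: 60

```text
invalid input at $.steps[0]: expected keys x, y, z, wx, wy, wz, jaw
```

>>> step_arm:
  steps:
    - {"x": -0.58,"y": 0.56,"z": 0.07,"wz": -0.92}
    - {"x": -0.62,"y": 0.51,"z": 0.07,"wz": -0.92}
    - {"x": -0.65,"y": 0.46,"z": 0.07,"wz": -0.92}
    - {"x": -0.69,"y": 0.41,"z": 0.07,"wz": -0.92}
    - {"x": 0}

```text
invalid input at $.steps[0]: expected keys x, y, z, wx, wy, wz, jaw
```

```bash
python3 - <<'E'
from h import *
np.set_printoptions(precision=3,suppress=True)
s=manip.observe();print(s)
c=cam('wrist')
im=c['im'].copy()
for o in tip_of('wrist','pedal_pad')[:3]: print(o['conf'],o['uv'],atz(c,o['uv'],89))
for o in outline_of('wrist','pedal_pad')[:2]: print(o['conf'],o['uv'],atz(c,o['uv'],91)); im[o['pixels'],0]=255
save('w1.png',im)
E
```

```text
{'clock': 1.6, 'joints': array([ 1.216,  0.126, -0.04 ,  1.405, -0.   ,  1.571]), 'joint_vel': array([-0.002,  0.001, -0.   , -0.001,  0.001,  0.001]), 'tau': array([  0.001, -43.57 ,  35.309,   0.001,   0.   ,   0.   ]), 'ee_pos': array([182.39 , 492.284, 231.287]), 'ee_rot': array([3.142, 0.   , 1.216]), 'ft_force': array([ 0.346, -0.545, -0.595]), 'ft_torque': array([-0.041,  0.031,  0.015]), 'width': 1.0026843730971151}
```

View pics/w1.png

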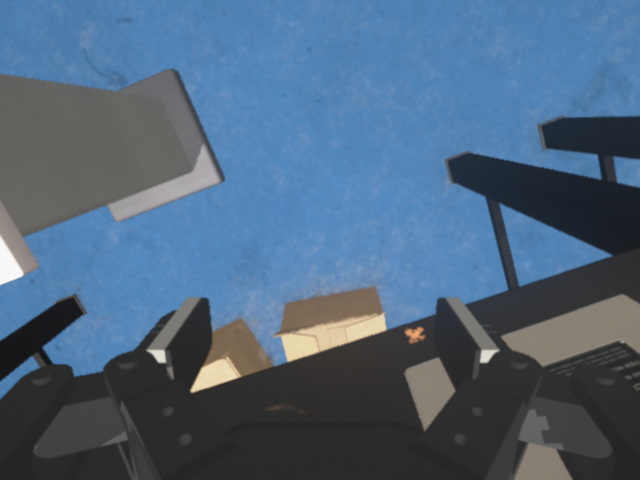

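>>> step_arm:
  steps:
    - {"x": -0.33,"y": 0.73,"z": 0.07,"wx": 0,"wy": 0,"wz": -0.92,"jaw": 0.82}
    - {"x": -0.38,"y": 0.7,"z": 0.07,"wx": 0,"wy": 0,"wz": -0.92,"jaw": 0.82}
    - {"x": -0.43,"y": 0.67,"z": 0.07,"wx": 0,"wy": 0,"wz": -0.92,"jaw": 0.82}
    - {"x": -0.48,"y": 0.64,"z": 0.07,"wx": 0,"wy": 0,"wz": -0.92,"jaw": 0.82}
    - {"x": -0.53,"y": 0.6,"z": 0.07,"wx": 0,"wy": 0,"wz": -0.92,"jaw": 0.82}
  force: 60

```text
clock: 2.25
ee_pos: [327.2, 352.7, 213.8]
ee_rot: [3.141, -0.0, 1.621]
ft_force: [0.6, 0.5, -0.1]
width: 0.182
```

>>> step_arm:
  steps:
    - {"x": -0.58,"y": 0.56,"z": 0.07,"wx": 0,"wy": 0,"wz": -0.92,"jaw": 0.82}
    - {"x": -0.62,"y": 0.51,"z": 0.07,"wx": 0,"wy": 0,"wz": -0.92,"jaw": 0.82}
    - {"x": -0.65,"y": 0.46,"z": 0.07,"wx": 0,"wy": 0,"wz": -0.92,"jaw": 0.82}
    - {"x": -0.69,"y": 0.41,"z": 0.07,"wx": 0,"wy": 0,"wz": -0.92,"jaw": 0.82}
    - {"x": 0,"y": 0,"z": 0,"wx": 0,"wy": 0,"wz": 0,"jaw": 0.82}

```text
clock: 2.75
ee_pos: [446.0, 241.4, 199.1]
ee_rot: [-3.141, 0.001, 1.935]
ft_force: [-1.8, -0.2, -0.2]
width: 0.182
```

```bash
python3 - <<'E'
from h import *
np.set_printoptions(precision=3,suppress=True)
s=manip.observe();print(s)
c=cam('wrist')
im=c['im'].copy()
for o in tip_of('wrist','pedal_pad')[:3]: print(o['conf'],o['uv'],atz(c,o['uv'],89))
for o in outline_of('wrist','pedal_pad')[:2]: print(o['conf'],o['uv'],atz(c,o['uv'],91)); im[o['pixels'],0]=255
p=proj(c,s['ee_pos']);print(p); cv2.circle(im,tuple(int(v) for v in p),4,(255,0,0),-1)
save('w2.png',im)
E
```

```text
{'clock': 2.75, 'joints': array([ 0.497,  0.094, -0.146,  1.331, -0.001,  0.133]), 'joint_vel': array([ 0.065, -0.019, -0.009,  0.023,  0.037,  0.118]), 'tau': array([ -1.603, -41.265,  35.704,  -0.286,  -0.27 ,  -0.886]), 'ee_pos': array([445.997, 241.404, 199.088]), 'ee_rot': array([-3.141,  0.001,  1.935]), 'ft_force': array([-1.774, -0.164, -0.16 ]), 'ft_torque': array([0.051, 0.061, 0.025]), 'width': 0.1819865040987064}
0.59 [319.3, 253.1] [463.356 244.124  89.   ]
0.9 [318.0, 248.1] [459.561 241.744  91.   ]
[325.073 301.372]
```

View pics/w2.png

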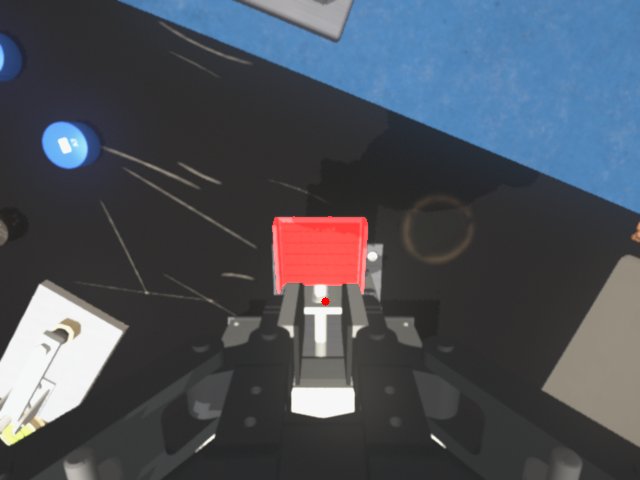

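```bash
python3 - <<'E'
from h import *
plan([463,243.5,99],1.935,n=3)
E
```

```text
from [443.3 244.3 199.8] [-3.141 -0.     1.937] d [  19.7   -0.8 -100.8] n 3
{'x': -0.05, 'y': 0.12, 'z': 0.67, 'wx': -0.0, 'wy': -0.0, 'wz': 0.01}
{'x': -0.05, 'y': 0.12, 'z': 0.67, 'wx': -0.0, 'wy': -0.0, 'wz': 0.01}
{'x': -0.05, 'y': 0.12, 'z': 0.67, 'wx': -0.0, 'wy': -0.0, 'wz': 0.01}
```

>>> step_arm:
  steps:
    - {"x": -0.05,"y": 0.12,"z": 0.67,"wx": 0,"wy": 0,"wz": 0,"jaw": 0.82}
    - {"x": -0.05,"y": 0.12,"z": 0.67,"wx": 0,"wy": 0,"wz": 0,"jaw": 0.82}
    - {"x": -0.05,"y": 0.12,"z": 0.67,"wx": 0,"wy": 0,"wz": 0,"jaw": 0.82}
    - {"x": 0,"y": 0,"z": 0,"wx": 0,"wy": 0,"wz": 0,"jaw": 0.82}
    - {"x": 0,"y": 0,"z": 0.04,"wx": 0,"wy": 0,"wz": 0,"jaw": 0.82}

```text
clock: 3.4
ee_pos: [462.1, 244.6, 98.0]
ee_rot: [-3.141, -0.0, 1.94]
ft_force: [0.2, 0.6, 0.4]
width: 0.178
```

>>> step_arm:
  steps:
    - {"x": 0,"y": 0,"z": 0.04,"wx": 0,"wy": 0,"wz": 0,"jaw": 0.82}
    - {"x": 0,"y": 0,"z": 0.04,"wx": 0,"wy": 0,"wz": 0,"jaw": 0.82}
    - {"x": 0,"y": 0,"z": 0.04,"wx": 0,"wy": 0,"wz": 0,"jaw": 0.82}
    - {"x": 0,"y": 0,"z": 0.04,"wx": 0,"wy": 0,"wz": 0,"jaw": 0.82}
    - {"x": 0,"y": 0,"z": 0.04,"wx": 0,"wy": 0,"wz": 0,"jaw": 0.82}

```text
clock: 3.9
ee_pos: [463.1, 243.9, 88.5]
ee_rot: [3.14, -0.0, 1.939]
ft_force: [-4.9, -1.6, 13.4]
width: 0.183
```

>>> step_arm:
  steps:
    - {"x": 0,"y": 0,"z": 0.04,"wx": 0,"wy": 0,"wz": 0,"jaw": 0.82}
    - {"x": 0,"y": 0,"z": 0.04,"wx": 0,"wy": 0,"wz": 0,"jaw": 0.82}
    - {"x": 0,"y": 0,"z": 0.04,"wx": 0,"wy": 0,"wz": 0,"jaw": 0.82}

```text
clock: 4.2
ee_pos: [462.4, 243.6, 82.4]
ee_rot: [-3.141, -0.0, 1.938]
ft_force: [-5.0, -1.5, 9.4]
width: 0.181
```

```bash
python3 -c "
from h import *
s=manip.observe();print(s['clock'],s['ee_pos'],s['ft_force'])"
```

```text
4.2 [462.38398018 243.57748513  82.36826975] [-5.01476884 -1.54277071  9.35508629]
```

>>> step_arm:
  steps:
    - {"x": 0,"y": -0.01,"z": 0.04,"wx": 0,"wy": 0,"wz": 0,"jaw": 0.82}
    - {"x": 0,"y": -0.01,"z": 0.04,"wx": 0,"wy": 0,"wz": 0,"jaw": 0.82}
    - {"x": 0,"y": 0,"z": 0.04,"wx": 0,"wy": 0,"wz": 0,"jaw": 0.82}
    - {"x": 0,"y": 0,"z": 0.04,"wx": 0,"wy": 0,"wz": 0,"jaw": 0.82}
    - {"x": 0,"y": 0,"z": 0.04,"wx": 0,"wy": 0,"wz": 0,"jaw": 0.82}

```text
clock: 4.7
ee_pos: [461.1, 243.0, 72.0]
ee_rot: [-3.14, -0.0, 1.938]
ft_force: [-4.7, -1.6, 8.6]
width: 0.186
```

>>> step_arm:
  steps:
    - {"x": 0,"y": 0,"z": 0.04,"wx": 0,"wy": 0,"wz": 0,"jaw": 0.82}
    - {"x": 0,"y": 0,"z": 0.04,"wx": 0,"wy": 0,"wz": 0,"jaw": 0.82}
    - {"x": 0,"y": 0,"z": 0.04,"wx": 0,"wy": 0,"wz": 0,"jaw": 0.82}
    - {"x": 0,"y": 0,"z": 0.04,"wx": 0,"wy": 0,"wz": 0,"jaw": 0.82}
    - {"x": 0,"y": 0,"z": 0.04,"wx": 0,"wy": 0,"wz": 0,"jaw": 0.82}

```text
clock: 5.2
ee_pos: [460.9, 243.0, 61.8]
ee_rot: [-3.14, -0.0, 1.938]
ft_force: [-5.9, -2.6, 7.7]
width: 0.178
```

>>> step_arm:
  steps:
    - {"x": 0,"y": 0,"z": 0.04,"wx": 0,"wy": 0,"wz": 0,"jaw": 0.82}
    - {"x": 0,"y": 0,"z": 0.04,"wx": 0,"wy": 0,"wz": 0,"jaw": 0.82}
    - {"x": 0,"y": 0,"z": 0.04,"wx": 0,"wy": 0,"wz": 0,"jaw": 0.82}
    - {"x": 0,"y": 0,"z": 0.04,"wx": 0,"wy": 0,"wz": 0,"jaw": 0.82}

```text
clock: 5.6
ee_pos: [460.6, 242.8, 53.6]
ee_rot: [-3.139, -0.0, 1.939]
ft_force: [-5.2, -2.9, 8.1]
width: 0.179
```

>>> step_arm:
  steps:
    - {"x": 0,"y": 0,"z": 0.04,"wx": 0,"wy": 0,"wz": 0,"jaw": 0.82}
    - {"x": 0,"y": 0,"z": 0.04,"wx": 0,"wy": 0,"wz": 0,"jaw": 0.82}
    - {"x": 0,"y": 0,"z": 0.02,"wx": 0,"wy": 0,"wz": 0,"jaw": 0.82}

```text
clock: 5.9
ee_pos: [460.6, 242.7, 48.4]
ee_rot: [-3.139, -0.0, 1.938]
ft_force: [-6.0, -3.1, 7.1]
width: 0.178
```

>>> step_arm:
  steps:
    - {"x": 0,"y": 0,"z": 0.02,"wx": 0,"wy": 0,"wz": 0,"jaw": 0.82}
    - {"x": 0,"y": 0,"z": 0.02,"wx": 0,"wy": 0,"wz": 0,"jaw": 0.82}

```text
clock: 6.1
ee_pos: [460.6, 242.8, 46.5]
ee_rot: [-3.139, -0.0, 1.938]
ft_force: [-6.0, -2.4, 6.6]
width: 0.183
```

>>> step_arm:
  steps:
    - {"x": 0,"y": 0,"z": 0.02,"wx": 0,"wy": 0,"wz": 0,"jaw": 0.82}
    - {"x": 0,"y": 0,"z": 0.02,"wx": 0,"wy": 0,"wz": 0,"jaw": 0.82}

```text
clock: 6.3
ee_pos: [460.7, 242.8, 44.5]
ee_rot: [-3.139, -0.0, 1.938]
ft_force: [-5.8, -2.9, 5.6]
width: 0.176
```

>>> step_arm:
  steps:
    - {"x": 0,"y": 0,"z": 0.02,"wx": 0,"wy": 0,"wz": 0,"jaw": 0.82}

```text
clock: 6.4
ee_pos: [460.7, 242.8, 43.5]
ee_rot: [-3.139, -0.0, 1.938]
ft_force: [-4.8, -0.9, 6.2]
width: 0.177
```

>>> step_arm:
  steps:
    - {"x": 0,"y": 0,"z": 0.02,"wx": 0,"wy": 0,"wz": 0,"jaw": 0.82}

```text
clock: 6.5
ee_pos: [460.8, 242.8, 42.5]
ee_rot: [-3.139, -0.0, 1.938]
ft_force: [-4.7, -2.4, 6.3]
width: 0.181
```

>>> step_arm:
  steps:
    - {"x": 0,"y": 0,"z": 0.02,"wx": 0,"wy": 0,"wz": 0,"jaw": 0.82}

```text
clock: 6.6
ee_pos: [460.8, 242.8, 41.5]
ee_rot: [-3.139, -0.0, 1.938]
ft_force: [-4.7, -2.7, 6.3]
width: 0.184
```

>>> step_arm:
  steps:
    - {"x": 0,"y": 0,"z": 0.02,"wx": 0,"wy": 0,"wz": 0,"jaw": 0.82}

```text
clock: 6.7
ee_pos: [460.9, 242.9, 40.7]
ee_rot: [-3.14, -0.0, 1.938]
ft_force: [-6.3, -2.6, 11.4]
width: 0.183
```

>>> step_arm:
  steps:
    - {"x": 0,"y": 0,"z": 0.02,"wx": 0,"wy": 0,"wz": 0,"jaw": 0.82}

```text
clock: 6.8
ee_pos: [460.9, 242.9, 40.3]
ee_rot: [-3.14, -0.0, 1.938]
ft_force: [-9.2, -3.5, 17.0]
width: 0.176
```

>>> step_arm:
  steps:
    - {"x": 0.04,"y": 0,"z": -0.01,"wx": 0,"wy": 0,"wz": 0,"jaw": 0.82}
    - {"x": 0.06,"y": 0,"z": 0,"wx": 0,"wy": 0,"wz": 0,"jaw": 0.82}
    - {"x": 0.06,"y": 0,"z": 0,"wx": 0,"wy": 0,"wz": 0,"jaw": 0.82}

```text
clock: 7.1
ee_pos: [458.9, 249.6, 40.8]
ee_rot: [-3.141, 0.002, 1.938]
ft_force: [-4.2, -6.7, 9.9]
width: 0.183
```

>>> step_arm:
  steps:
    - {"x": 0.06,"y": 0,"z": 0,"wx": 0,"wy": 0,"wz": 0,"jaw": 0.82}
    - {"x": 0.06,"y": 0,"z": 0,"wx": 0,"wy": 0,"wz": 0,"jaw": 0.82}

```text
clock: 7.3
ee_pos: [457.5, 255.7, 41.1]
ee_rot: [3.14, 0.002, 1.938]
ft_force: [-1.0, -4.3, 8.9]
width: 0.178
```

>>> step_arm:
  steps:
    - {"x": 0.06,"y": 0,"z": 0,"wx": 0,"wy": 0,"wz": 0,"jaw": 0.82}

```text
clock: 7.4
ee_pos: [456.8, 258.7, 41.2]
ee_rot: [3.139, 0.002, 1.938]
ft_force: [-0.3, -4.4, 9.6]
width: 0.184
```

>>> step_arm:
  steps:
    - {"x": 0.05,"y": 0,"z": 0.01,"wx": 0,"wy": 0,"wz": 0,"jaw": 0.82}
    - {"x": 0.05,"y": 0,"z": 0,"wx": 0,"wy": 0,"wz": 0,"jaw": 0.82}

```text
clock: 7.6
ee_pos: [455.9, 263.3, 41.2]
ee_rot: [3.138, 0.003, 1.937]
ft_force: [2.6, -6.3, 11.0]
width: 0.181
```

>>> step_arm:
  steps:
    - {"x": 0.04,"y": 0,"z": 0,"wx": 0,"wy": 0,"wz": 0,"jaw": 0.82}

```text
clock: 7.7
ee_pos: [455.5, 265.4, 41.4]
ee_rot: [3.137, 0.003, 1.937]
ft_force: [2.9, -6.4, 10.2]
width: 0.178
```

>>> step_arm:
  steps:
    - {"x": 0.03,"y": 0,"z": 0,"wx": 0,"wy": 0,"wz": 0,"jaw": 0.82}

```text
clock: 7.8
ee_pos: [455.3, 266.9, 41.4]
ee_rot: [3.136, 0.002, 1.937]
ft_force: [2.6, -4.7, 10.4]
width: 0.181
```

>>> step_arm:
  steps:
    - {"x": 0.03,"y": 0,"z": 0,"wx": 0,"wy": 0,"wz": 0,"jaw": 0.82}

```text
clock: 7.9
ee_pos: [454.9, 268.4, 41.5]
ee_rot: [3.136, 0.003, 1.937]
ft_force: [2.7, -5.2, 10.2]
width: 0.182
```

>>> step_arm:
  steps:
    - {"x": 0.03,"y": 0,"z": 0,"wx": 0,"wy": 0,"wz": 0,"jaw": 0.82}

```text
clock: 8.0
ee_pos: [454.4, 269.3, 41.5]
ee_rot: [3.136, 0.004, 1.937]
ft_force: [3.1, -8.2, 11.0]
width: 0.18
```

>>> step_arm:
  steps:
    - {"x": 0.03,"y": 0,"z": 0,"wx": 0,"wy": 0,"wz": 0,"jaw": 0.82}

```text
clock: 8.1
ee_pos: [453.8, 270.3, 41.4]
ee_rot: [3.137, 0.004, 1.937]
ft_force: [4.6, -9.9, 11.2]
width: 0.177
```

>>> step_arm:
  steps:
    - {"x": 0,"y": 0,"z": -0.02,"wx": 0,"wy": 0,"wz": 0,"jaw": 0.82}
    - {"x": 0,"y": 0,"z": -0.02,"wx": 0,"wy": 0,"wz": 0,"jaw": 0.82}
    - {"x": 0,"y": 0,"z": -0.02,"wx": 0,"wy": 0,"wz": 0,"jaw": 0.82}

```text
clock: 8.4
ee_pos: [452.3, 271.2, 43.2]
ee_rot: [3.139, 0.001, 1.938]
ft_force: [2.0, -2.2, 5.4]
width: 0.178
```

>>> step_arm:
  steps:
    - {"x": 0,"y": 0,"z": -0.02,"wx": 0,"wy": 0,"wz": 0,"jaw": 0.82}
    - {"x": 0,"y": 0,"z": -0.02,"wx": 0,"wy": 0,"wz": 0,"jaw": 0.82}
    - {"x": 0,"y": 0,"z": -0.02,"wx": 0,"wy": 0,"wz": 0,"jaw": 0.82}

```text
clock: 8.7
ee_pos: [451.7, 271.5, 45.6]
ee_rot: [3.141, 0.0, 1.938]
ft_force: [2.7, -2.3, 5.0]
width: 0.184
```

>>> step_arm:
  steps:
    - {"x": 0,"y": 0,"z": -0.02,"wx": 0,"wy": 0,"wz": 0,"jaw": 0.82}
    - {"x": 0,"y": 0,"z": -0.02,"wx": 0,"wy": 0,"wz": 0,"jaw": 0.82}

```text
clock: 8.9
ee_pos: [451.6, 271.5, 47.5]
ee_rot: [3.141, 0.0, 1.939]
ft_force: [3.4, -2.6, 4.7]
width: 0.179
```

>>> step_arm:
  steps:
    - {"x": 0,"y": 0,"z": -0.02,"wx": 0,"wy": 0,"wz": 0,"jaw": 0.82}

```text
clock: 9.0
ee_pos: [451.2, 271.6, 48.4]
ee_rot: [3.142, -0.0, 1.939]
ft_force: [0.7, -0.4, 2.4]
width: 0.181
```

>>> step_arm:
  steps:
    - {"x": 0,"y": 0,"z": -0.02,"wx": 0,"wy": 0,"wz": 0,"jaw": 0.82}

```text
clock: 9.1
ee_pos: [450.3, 271.5, 48.7]
ee_rot: [-3.14, -0.001, 1.939]
ft_force: [-0.3, -0.6, 0.4]
width: 0.182
```

>>> step_arm:
  steps:
    - {"x": 0,"y": 0,"z": -0.02,"wx": 0,"wy": 0,"wz": 0,"jaw": 0.82}

```text
clock: 9.2
ee_pos: [450.0, 271.4, 49.5]
ee_rot: [-3.139, -0.001, 1.939]
ft_force: [-0.3, 0.4, -0.1]
width: 0.179
```

>>> step_arm:
  steps:
    - {"x": 0,"y": 0,"z": -0.1,"wx": 0,"wy": 0,"wz": 0,"jaw": 0.82}
    - {"x": 0,"y": 0,"z": -0.3,"wx": 0,"wy": 0,"wz": 0,"jaw": 0.82}
    - {"x": 0,"y": -0.2,"z": -0.8,"wx": 0,"wy": 0,"wz": 0,"jaw": 0.3}
    - {"x": 0,"y": -0.4,"z": -0.9,"wx": 0,"wy": 0,"wz": 0,"jaw": 0.3}
    - {"x": 0,"y": -0.4,"z": -0.9,"wx": 0,"wy": 0,"wz": 0,"jaw": 0.3}

```text
clock: 9.7
ee_pos: [403.3, 253.0, 201.4]
ee_rot: [-3.14, -0.0, 1.939]
ft_force: [1.1, -0.2, 1.3]
width: 0.685
```

```bash
python3 - <<'E'
from h import *
np.set_printoptions(precision=1,suppress=True)
out=[]
for n in ['scene','top']:
    c=cam(n)
    for th in ['free_well','stored_mount','dry_box','pedal_pad']:
        for o in tip_of(n,th)[:2]: print(n,th,round(o['conf'],2),np.array(o['uv']),atz(c,o['uv'],{'free_well':69,'stored_mount':69,'dry_box':0,'pedal_pad':40}[th]))
    im=c['im'][110:310,120:360] if n=='top' else c['im'][120:300,170:390]
    out.append(cv2.resize(im,(600,300 if 0 else int(600*im.shape[0]/im.shape[1]))))
im=np.vstack([cv2.resize(o,(500,int(500*o.shape[0]/o.shape[1]))) for o in out]); im=im[:800]
save('st.png',cv2.resize(im,None,fx=.7,fy=.7)); print(im.shape,manip.observe()['ee_pos'],manip.observe()['clock'])
E
```

```text
scene free_well 0.92 [256.6 209.4] [574.8 316.9  69. ]
scene stored_mount 0.45 [292.3 214.8] [607.7 240.1  69. ]
scene dry_box 0.72 [276.1 223.3] [617.6 302.1   0. ]
scene pedal_pad 0.84 [238.4 260. ] [454.3 266.4  40. ]
scene pedal_pad 0.66 [255.1 205.5] [605.3 352.5  40. ]
top free_well 0.8 [200.  212.3] [592.1 324.6  69. ]
top stored_mount 0.85 [239.4 199.4] [616.5 253.6  69. ]
top dry_box 0.84 [221.8 205.3] [623.  299.9   0. ]
top pedal_pad 0.68 [231.5 291.7] [451.8 266.3  40. ]
top pedal_pad 0.66 [220.7 210.4] [603. 293.  40.]
(800, 500, 3) [404.2 253.2 198.8] 10.2
```

View pics/st.png

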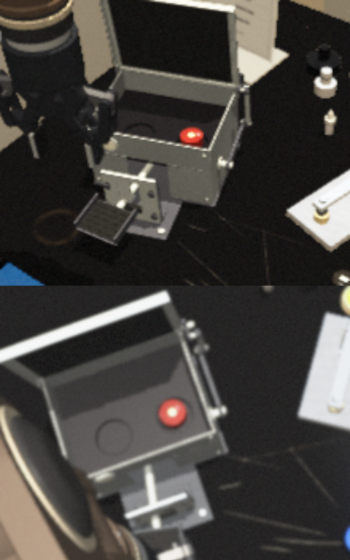

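```bash
python3 - <<'E'
from h import *
plan([588,327,205],1.939,n=5)
E
```

```text
from [404.2 253.2 198.8] [-3.139  0.     1.938] d [183.8  73.8   6.2] n 5
{'x': 0.01, 'y': 0.79, 'z': -0.03, 'wx': -0.01, 'wy': 0.0, 'wz': -0.0}
{'x': 0.01, 'y': 0.79, 'z': -0.03, 'wx': -0.01, 'wy': 0.0, 'wz': -0.0}
{'x': 0.01, 'y': 0.79, 'z': -0.03, 'wx': -0.01, 'wy': 0.0, 'wz': -0.0}
{'x': 0.01, 'y': 0.79, 'z': -0.03, 'wx': -0.01, 'wy': 0.0, 'wz': -0.0}
{'x': 0.01, 'y': 0.79, 'z': -0.03, 'wx': -0.01, 'wy': 0.0, 'wz': -0.0}
```

>>> step_arm:
  steps:
    - {"x": 0.01,"y": 0.79,"z": -0.03,"wx": 0,"wy": 0,"wz": 0,"jaw": 0}
    - {"x": 0.01,"y": 0.79,"z": -0.03,"wx": 0,"wy": 0,"wz": 0,"jaw": 0}
    - {"x": 0.01,"y": 0.79,"z": -0.03,"wx": 0,"wy": 0,"wz": 0,"jaw": 0}
    - {"x": 0.01,"y": 0.79,"z": -0.03,"wx": 0,"wy": 0,"wz": 0,"jaw": 0}
    - {"x": 0.01,"y": 0.79,"z": -0.03,"wx": 0,"wy": 0,"wz": 0,"jaw": 0}

```text
clock: 10.7
ee_pos: [589.3, 327.2, 206.4]
ee_rot: [-3.14, 0.0, 1.938]
ft_force: [0.3, -0.5, 0.5]
width: 0.997
```

>>> step_arm:
  steps:
    - {"x": 0,"y": 0,"z": 0,"wx": 0,"wy": 0,"wz": 0,"jaw": 0}
    - {"x": 0,"y": 0,"z": 0,"wx": 0,"wy": 0,"wz": 0,"jaw": 0}

```text
clock: 10.9
ee_pos: [588.2, 326.7, 205.2]
ee_rot: [-3.138, 0.0, 1.938]
ft_force: [-0.3, 0.2, 0.3]
width: 1.002
```

```bash
python3 - <<'E'
from h import *
np.set_printoptions(precision=1,suppress=True)
c=cam('wrist'); im=c['im'].copy(); save('w3raw.png',im)
for th in ['free_well','stored_mount']:
    for o in tip_of('wrist',th)[:2]: print(th,round(o['conf'],2),np.array(o['uv']),atz(c,o['uv'],69)); cv2.circle(im,tuple(int(v) for v in o['uv']),3,(0,255,0),-1)
for o in outline_of('wrist','stored_mount')[:1]:
    print(o['conf'],o['uv'],atz(c,o['uv'],85))
s=manip.observe();print(s['ee_pos'],s['ee_rot'],s['ft_force'],s['clock'])
o=-c['R'].T@c['t'];print('cam',o)
save('w3.png',im)
E
```

```text
free_well 0.69 [324.8 220.9] [588. 327.  69.]
stored_mount 0.69 [216.9 223.1] [619.1 250.8  69. ]
0.66 [212.3, 224.9] [616.1 250.9  85. ]
[587.1 326.4 208.4] [ 3.1 -0.   1.9] [-0.9 -0.3 -0.2] 11.1
cam [522.4 300.6 348.8]
```

View pics/w3.png

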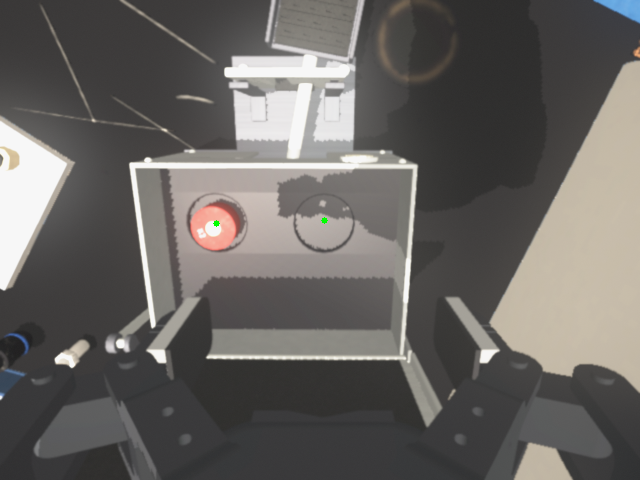

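```bash
python3 - <<'E'
from h import *
np.set_printoptions(precision=1,suppress=True)
c=camera_info('wrist')
W=np.eye(4); W[:3,:3]=Ro.from_euler('xyz',[-3.138,0,1.938]).as_matrix(); W[:3,3]=[588.2,326.7,205.2]
for e,p in [([-3.138,0,1.938],[588.2,326.7,205.2]),([np.pi,0,1.938],[587.5,326.5,206.5])]:
    W[:3,:3]=Ro.from_euler('xyz',e).as_matrix(); W[:3,3]=p
    M=W@np.array(c['T_tool_cam']);R=M[:3,:3].T
    d=dict(R=R,t=-R@M[:3,3],f=240/np.tan(np.radians(c['fov_y']/2)),cx=c['cx'],cy=c['cy'],k1=c['k1'])
    print(atz(d,(324,222.5),74),atz(d,(324.8,220.9),69))
plan([502,-74,170],1.939,n=9)
E
```

```text
[588.2 326.5  74. ] [588.  327.1  69. ]
[588.2 326.6  74. ] [588.  327.2  69. ]
from [587.1 326.4 208.4] [ 3.1 -0.   1.9] d [ -85.1 -400.4  -38.4] n 9
{'x': -0.76, 'y': -0.5, 'z': 0.09, 'wx': 0.0, 'wy': -0.0, 'wz': -0.0}
{'x': -0.76, 'y': -0.5, 'z': 0.09, 'wx': 0.0, 'wy': -0.0, 'wz': -0.0}
{'x': -0.76, 'y': -0.5, 'z': 0.09, 'wx': 0.0, 'wy': -0.0, 'wz': -0.0}
{'x': -0.76, 'y': -0.5, 'z': 0.09, 'wx': 0.0, 'wy': -0.0, 'wz': -0.0}
{'x': -0.76, 'y': -0.5, 'z': 0.09, 'wx': 0.0, 'wy': -0.0, 'wz': -0.0}
{'x': -0.76, 'y': -0.5, 'z': 0.09, 'wx': 0.0, 'wy': -0.0, 'wz': -0.0}
{'x': -0.76, 'y': -0.5, 'z': 0.09, 'wx': 0.0, 'wy': -0.0, 'wz': -0.0}
{'x': -0.76, 'y': -0.5, 'z': 0.09, 'wx': 0.0, 'wy': -0.0, 'wz': -0.0}
{'x': -0.76, 'y': -0.5, 'z': 0.09, 'wx': 0.0, 'wy': -0.0, 'wz': -0.0}
```

>>> step_arm:
  steps:
    - {"x": -0.76,"y": -0.5,"z": 0,"wx": 0,"wy": 0,"wz": 0,"jaw": 0.2}
    - {"x": -0.76,"y": -0.5,"z": 0,"wx": 0,"wy": 0,"wz": 0,"jaw": 0.2}
    - {"x": -0.76,"y": -0.5,"z": 0,"wx": 0,"wy": 0,"wz": 0,"jaw": 0.2}
    - {"x": -0.76,"y": -0.5,"z": 0,"wx": 0,"wy": 0,"wz": 0,"jaw": 0.2}
    - {"x": -0.76,"y": -0.5,"z": 0.1,"wx": 0,"wy": 0,"wz": 0,"jaw": 0.2}

```text
clock: 11.6
ee_pos: [538.4, 103.0, 204.3]
ee_rot: [3.139, 0.001, 1.939]
ft_force: [0.8, -1.1, -0.2]
width: 0.798
```

>>> step_arm:
  steps:
    - {"x": -0.76,"y": -0.5,"z": 0.2,"wx": 0,"wy": 0,"wz": 0,"jaw": 0.2}
    - {"x": -0.76,"y": -0.5,"z": 0.2,"wx": 0,"wy": 0,"wz": 0,"jaw": 0.2}
    - {"x": -0.76,"y": -0.5,"z": 0.2,"wx": 0,"wy": 0,"wz": 0,"jaw": 0.2}
    - {"x": -0.76,"y": -0.5,"z": 0.1,"wx": 0,"wy": 0,"wz": 0,"jaw": 0.2}
    - {"x": 0,"y": 0,"z": 0,"wx": 0,"wy": 0,"wz": 0,"jaw": 0.2}

```text
clock: 12.1
ee_pos: [498.4, -77.2, 168.0]
ee_rot: [-3.141, 0.001, 1.933]
ft_force: [-0.4, 0.3, 0.4]
width: 0.801
```

```bash
python3 - <<'E'
from h import *
np.set_printoptions(precision=1,suppress=True)
c=cam('wrist'); im=c['im'].copy()
for o in tip_of('wrist','mount')[:5]: print('tip',round(o['conf'],2),np.array(o['uv']),atz(c,o['uv'],0))
for o in outline_of('wrist','mount')[:5]:
    P=np.argwhere(o['pixels'])[:,::-1].astype(np.float32); (u,r)=cv2.minEnclosingCircle(P)
    print('out',round(o['conf'],2),np.array(o['uv']),atz(c,o['uv'],14),len(P),u,r); im[o['pixels'],1]|=60
s=manip.observe();print(s['ee_pos'],s['ee_rot'],s['clock'])
save('w4.png',im); plan([502,-74,60],1.939)
E
```

```text
tip 0.98 [380.  134.1] [424.1 -58.    0. ]
tip 0.87 [442.7 223.4] [472.8  20.6   0. ]
tip 0.86 [229.8 164.7] [ 489.4 -162.9    0. ]
tip 0.55 [320.5 218.5] [505.5 -78.    0. ]
out 0.64 [382.9 134. ] [423.6 -58.   14. ] 2221 (381.7731628417969, 136.17221069335938) 27.19116973876953
out 0.64 [448.6 228. ] [472.7  21.3  14. ] 2091 (445.814208984375, 226.79026794433594) 26.67580223083496
out 0.57 [318.3 219.4] [503.6 -80.5  14. ] 1885 (317.87762451171875, 221.9106903076172) 25.210784912109375
out 0.55 [225.8 166.5] [ 489.3 -162.7   14. ] 2239 (222.9051055908203, 165.8059539794922) 27.360998153686523
out 0.5 [620.  368.6] [537.8 230.4  14. ] 3008 (585.0, 399.0) 96.51952362060547
[500.5 -73.2 168.6] [3.1 0.  1.9] 12.25
from [500.5 -73.2 168.6] [3.1 0.  1.9] d [   1.5   -0.8 -108.6] n 3
{'x': -0.01, 'y': 0.01, 'z': 0.72, 'wx': 0.01, 'wy': 0.0, 'wz': -0.0}
{'x': -0.01, 'y': 0.01, 'z': 0.72, 'wx': 0.01, 'wy': 0.0, 'wz': -0.0}
{'x': -0.01, 'y': 0.01, 'z': 0.72, 'wx': 0.01, 'wy': 0.0, 'wz': -0.0}
```

View pics/w4.png

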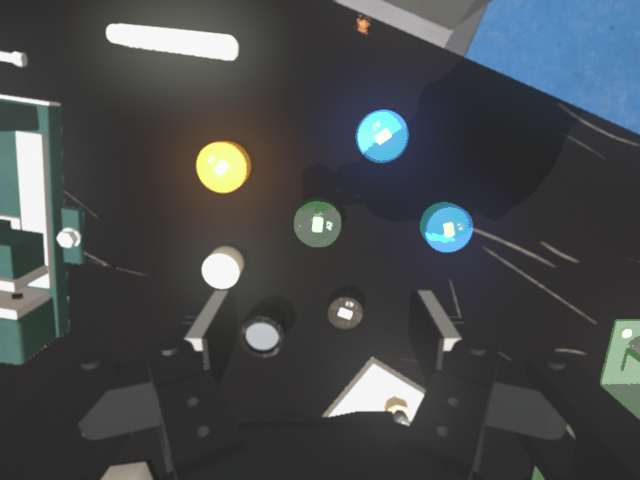

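>>> step_arm:
  steps:
    - {"x": -0.01,"y": 0.01,"z": 0.6,"wx": 0,"wy": 0,"wz": 0,"jaw": 0.2}
    - {"x": -0.01,"y": 0.01,"z": 0.6,"wx": 0,"wy": 0,"wz": 0,"jaw": 0.2}
    - {"x": 0,"y": 0,"z": 0.5,"wx": 0,"wy": 0,"wz": 0,"jaw": 0.2}
    - {"x": 0,"y": 0,"z": 0,"wx": 0,"wy": 0,"wz": 0,"jaw": 0.2}
    - {"x": 0,"y": 0,"z": 0,"wx": 0,"wy": 0,"wz": 0,"jaw": 0.2}

```text
clock: 12.75
ee_pos: [502.4, -72.7, 83.5]
ee_rot: [3.142, -0.0, 1.941]
ft_force: [0.3, -0.1, -0.5]
width: 0.798
```

```bash
python3 - <<'E'
from h import *
np.set_printoptions(precision=2,suppress=True)
c=cam('wrist'); im=c['im'].copy()
for o in tip_of('wrist','mount')[:5]: print('tip',round(o['conf'],2),np.array(o['uv']),atz(c,o['uv'],0))
for o in outline_of('wrist','mount')[:5]:
    P=np.argwhere(o['pixels'])[:,::-1].astype(np.float32); (u,r)=cv2.minEnclosingCircle(P)
    a=[atz(c,(u[0]-r,u[1]),20),atz(c,(u[0]+r,u[1]),20)]
    print('out',round(o['conf'],2),np.array(o['uv']),atz(c,o['uv'],14),u,r,'diam',np.linalg.norm(a[0]-a[1]))
s=manip.observe();print(s['ee_pos'],s['ee_rot'],s['clock'])
save('w5.png',im)
E
```

```text
tip 0.91 [309.3 241.4] [505.96 -81.45   0.  ]
tip 0.88 [190.7 168.3] [ 488.77 -163.31    0.  ]
tip 0.79 [478.6 252.5] [474.14  21.25   0.  ]
tip 0.77 [394.3 127.7] [423.9 -59.9   0. ]
out 0.87 [309.7 246.5] [504.53 -81.22  14.  ] (310.411865234375, 248.1475067138672) 34.4544677734375 diam 39.60725785236227
out 0.71 [182.9 168.4] [ 487.15 -163.43   14.  ] (180.0533905029297, 169.95631408691406) 39.25339126586914 diam 42.929967281498655
out 0.64 [486.2 256.6] [472.46  19.3   14.  ] (485.5211181640625, 255.32394409179688) 37.76955795288086 diam 44.11725661832716
out 0.56 [401.1 127.7] [423.32 -58.89  14.  ] (400.56134033203125, 129.77694702148438) 38.791988372802734 diam 40.938038108980166
[503.54 -73.49  84.63] [3.14 0.   1.94] 12.9
```

```bash
python3 - <<'E'
from h import *
plan([505.2,-81,5],1.939,n=4)
E
```

```text
from [503.5 -73.5  84.6] [3.139e+00 1.000e-03 1.939e+00] d [  1.7  -7.5 -79.6] n 4
{'x': -0.04, 'y': -0.01, 'z': 0.4, 'wx': 0.01, 'wy': 0.0, 'wz': 0.0}
{'x': -0.04, 'y': -0.01, 'z': 0.4, 'wx': 0.01, 'wy': 0.0, 'wz': 0.0}
{'x': -0.04, 'y': -0.01, 'z': 0.4, 'wx': 0.01, 'wy': 0.0, 'wz': 0.0}
{'x': -0.04, 'y': -0.01, 'z': 0.4, 'wx': 0.01, 'wy': 0.0, 'wz': 0.0}
```

>>> step_arm:
  steps:
    - {"x": -0.08,"y": -0.01,"z": 0.4,"wx": 0,"wy": 0,"wz": 0,"jaw": 0.2}
    - {"x": -0.08,"y": -0.01,"z": 0.4,"wx": 0,"wy": 0,"wz": 0,"jaw": 0.2}
    - {"x": 0,"y": 0,"z": 0.4,"wx": 0,"wy": 0,"wz": 0,"jaw": 0.2}
    - {"x": 0,"y": 0,"z": 0.36,"wx": 0,"wy": 0,"wz": 0,"jaw": 0.2}
    - {"x": 0,"y": 0,"z": 0,"wx": 0,"wy": 0,"wz": 0,"jaw": 0.2}
  force: 30

```text
clock: 13.4
ee_pos: [503.3, -81.5, 3.8]
ee_rot: [-3.14, -0.001, 1.939]
ft_force: [-0.2, -0.5, -0.5]
width: 0.799
```

```bash
python3 - <<'E'
from h import *
for i in range(2):
    s=manip.observe();print(s['ee_pos'],s['ee_rot'],s['clock'],s['ft_force'])
    c=cam('wrist')
for o in tip_of('wrist','mount')[:2]: print('tip',round(o['conf'],2),np.array(o['uv']),atz(c,o['uv'],0))
for o in outline_of('wrist','mount')[:2]: print('out',round(o['conf'],2),np.array(o['uv']),atz(c,o['uv'],14))
save('w6.png',c['im'])
E
```

```text
[503.34339132 -81.4869815    3.80606839] [-3.13969231e+00 -1.12256034e-03  1.93855750e+00] 13.4 [-0.22284279 -0.47674359 -0.54182586]
[504.13113851 -81.59215697   5.07825856] [-3.14109736e+00 -2.94716523e-04  1.93862936e+00] 13.45 [-0.5258594  -0.18991401  0.9693083 ]
tip 0.82 [455.3 137.4] [424.72211036 -59.10446925   0.        ]
tip 0.77 [326.2 300.3] [505.82447493 -80.39066536   0.        ]
out 0.9 [325.3 311. ] [503.86549409 -81.65203814  14.        ]
out 0.82 [585.9 320.6] [470.67055103  17.37513864  14.        ]
```

View pics/w6.png

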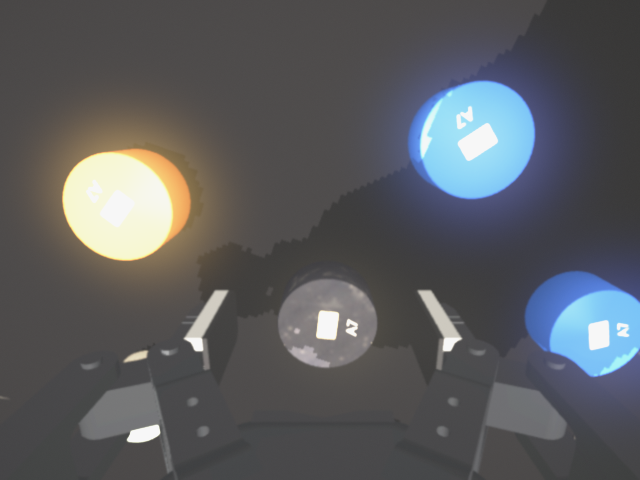

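>>> step_arm:
  steps:
    - {"x": 0,"y": 0.01,"z": 0,"wx": 0,"wy": 0,"wz": 0,"jaw": 0.5}
    - {"x": 0,"y": 0,"z": 0,"wx": 0,"wy": 0,"wz": 0,"jaw": 0.65}
    - {"x": 0,"y": 0,"z": 0,"wx": 0,"wy": 0,"wz": 0,"jaw": 0.7}
    - {"x": 0,"y": 0,"z": 0,"wx": 0,"wy": 0,"wz": 0,"jaw": 0.7}
    - {"x": 0,"y": 0,"z": 0,"wx": 0,"wy": 0,"wz": 0,"jaw": 0.7}
  force: 30

```text
clock: 14.1
ee_pos: [505.3, -81.5, 5.9]
ee_rot: [3.14, 0.001, 1.939]
ft_force: [-0.7, 0.7, 5.2]
width: 0.429
```

```bash
python3 - <<'E'
from h import *
c=cam('wrist')
for o in tip_of('wrist','mount')[:3]: print('tip',round(o['conf'],2),np.array(o['uv']),atz(c,o['uv'],0))
g=cv2.GaussianBlur(cv2.cvtColor(c['im'],cv2.COLOR_RGB2GRAY),(5,5),1)
for o in outline_of('wrist','mount')[:3]:
    P=np.argwhere(o['pixels'])[:,::-1]; print('out',round(o['conf'],2),o['uv'],P.min(0),P.max(0))
s=manip.observe();print(s['ee_pos'],s['ee_rot'],s['clock'],s['width']*85,s['ft_force'])
plan([505,-81,140],1.939,n=3)
save('w7.png',c['im'])
E
```

```text
tip 0.91 [145.6 191.1] [ 488.78647588 -164.61571448    0.        ]
tip 0.83 [567.9 310.3] [473.96163464  20.83416503   0.        ]
tip 0.8 [322.2 296.1] [ 5.06180103e+02 -8.24835109e+01 -2.84217094e-14]
out 0.96 [321.3, 310.6] [274 257] [371 362]
out 0.79 [128.1, 197.6] [ 66 146] [190 254]
out 0.74 [582.5, 322.2] [526 268] [639 372]
[505.36711044 -81.53427671   5.85857827] [3.14004502e+00 7.16594149e-04 1.93857891e+00] 14.25 36.418749531250114 [-1.24348894  0.86843091  6.63477614]
from [505.4 -81.5   5.9] [3.140e+00 1.000e-03 1.939e+00] d [ -0.4   0.5 134.1] n 3
{'x': 0.0, 'y': 0.0, 'z': -0.89, 'wx': 0.01, 'wy': 0.0, 'wz': -0.0}
{'x': 0.0, 'y': -0.0, 'z': -0.89, 'wx': 0.01, 'wy': 0.0, 'wz': -0.0}
{'x': 0.0, 'y': -0.0, 'z': -0.89, 'wx': 0.01, 'wy': 0.0, 'wz': -0.0}
```

>>> step_arm:
  steps:
    - {"x": 0,"y": 0,"z": -0.1,"wx": 0,"wy": 0,"wz": 0,"jaw": 0.7}
    - {"x": 0,"y": 0,"z": -0.5,"wx": 0,"wy": 0,"wz": 0,"jaw": 0.7}
    - {"x": 0,"y": 0,"z": -0.9,"wx": 0,"wy": 0,"wz": 0,"jaw": 0.7}
    - {"x": 0,"y": 0,"z": -0.9,"wx": 0,"wy": 0,"wz": 0,"jaw": 0.7}
    - {"x": 0,"y": 0,"z": -0.6,"wx": 0,"wy": 0,"wz": 0,"jaw": 0.7}

```text
clock: 14.75
ee_pos: [505.3, -81.6, 158.3]
ee_rot: [3.139, 0.002, 1.939]
ft_force: [1.1, 0.2, -1.1]
width: 0.432
```

```bash
python3 - <<'E'
from h import *
c=cam('wrist'); save('w8.png',c['im'][200:420,200:440])
s=manip.observe();print(s['ee_pos'],s['ee_rot'],s['clock'],s['width']*85,s['ft_force'])
plan([587.7,327.3,160],1.939,n=10)
E
```

```text
[507.19482299 -81.9043415  162.62415503] [3.1337611  0.00466001 1.93856519] 14.8 36.48797767021147 [ 1.86055136 -0.85557778  3.5085712 ]
from [507.2 -81.9 162.6] [3.134 0.005 1.939] d [ 80.5 409.2  -2.6] n 10
{'x': 0.71, 'y': 0.44, 'z': 0.01, 'wx': 0.01, 'wy': 0.01, 'wz': -0.0}
{'x': 0.71, 'y': 0.44, 'z': 0.01, 'wx': 0.01, 'wy': 0.01, 'wz': -0.0}
{'x': 0.71, 'y': 0.44, 'z': 0.01, 'wx': 0.01, 'wy': 0.01, 'wz': -0.0}
{'x': 0.71, 'y': 0.44, 'z': 0.01, 'wx': 0.01, 'wy': 0.01, 'wz': -0.0}
{'x': 0.71, 'y': 0.44, 'z': 0.01, 'wx': 0.01, 'wy': 0.01, 'wz': -0.0}
{'x': 0.71, 'y': 0.44, 'z': 0.01, 'wx': 0.01, 'wy': 0.01, 'wz': -0.0}
{'x': 0.71, 'y': 0.44, 'z': 0.01, 'wx': 0.01, 'wy': 0.01, 'wz': -0.0}
{'x': 0.71, 'y': 0.44, 'z': 0.01, 'wx': 0.01, 'wy': 0.01, 'wz': -0.0}
{'x': 0.71, 'y': 0.44, 'z': 0.01, 'wx': 0.01, 'wy': 0.01, 'wz': -0.0}
{'x': 0.71, 'y': 0.44, 'z': 0.01, 'wx': 0.01, 'wy': 0.01, 'wz': -0.0}
```

View pics/w8.png

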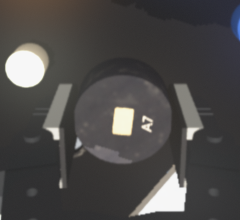

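>>> step_arm:
  steps:
    - {"x": 0.5,"y": 0.4,"z": -0.1,"wx": 0,"wy": 0,"wz": 0,"jaw": 0.7}
    - {"x": 0.71,"y": 0.44,"z": -0.1,"wx": 0,"wy": 0,"wz": 0,"jaw": 0.7}
    - {"x": 0.71,"y": 0.44,"z": -0.1,"wx": 0,"wy": 0,"wz": 0,"jaw": 0.7}
    - {"x": 0.71,"y": 0.44,"z": -0.1,"wx": 0,"wy": 0,"wz": 0,"jaw": 0.7}
    - {"x": 0.71,"y": 0.44,"z": -0.1,"wx": 0,"wy": 0,"wz": 0,"jaw": 0.7}

```text
clock: 15.3
ee_pos: [545.3, 114.7, 180.0]
ee_rot: [-3.142, 0.0, 1.938]
ft_force: [1.7, -1.1, -0.1]
width: 0.429
```

>>> step_arm:
  steps:
    - {"x": 0.71,"y": 0.44,"z": 0,"wx": 0,"wy": 0,"wz": 0,"jaw": 0.7}
    - {"x": 0.71,"y": 0.44,"z": 0,"wx": 0,"wy": 0,"wz": 0,"jaw": 0.7}
    - {"x": 0.71,"y": 0.44,"z": 0,"wx": 0,"wy": 0,"wz": 0,"jaw": 0.7}
    - {"x": 0.71,"y": 0.44,"z": 0,"wx": 0,"wy": 0,"wz": 0,"jaw": 0.7}
    - {"x": 0.71,"y": 0.44,"z": 0,"wx": 0,"wy": 0,"wz": 0,"jaw": 0.7}

```text
clock: 15.8
ee_pos: [584.2, 320.0, 179.6]
ee_rot: [-3.141, 0.0, 1.939]
ft_force: [0.8, -0.2, -0.1]
width: 0.426
```

>>> step_arm:
  steps:
    - {"x": 0.2,"y": 0,"z": 0.2,"wx": 0,"wy": 0,"wz": 0,"jaw": 0.7}
    - {"x": 0,"y": 0,"z": 0.4,"wx": 0,"wy": 0,"wz": 0,"jaw": 0.7}
    - {"x": 0,"y": 0,"z": 0,"wx": 0,"wy": 0,"wz": 0,"jaw": 0.7}
    - {"x": 0,"y": 0,"z": 0,"wx": 0,"wy": 0,"wz": 0,"jaw": 0.7}

```text
clock: 16.2
ee_pos: [580.1, 326.9, 149.4]
ee_rot: [-3.14, 0.0, 1.938]
ft_force: [-0.7, 0.6, 0.1]
width: 0.427
```

```bash
python3 - <<'E'
from h import *
cam('wrist');c=cam('wrist'); im=c['im']
s=manip.observe();print(s['ee_pos'],s['ee_rot'],s['clock'],s['width']*85,s['ft_force'])
for o in tip_of('wrist','mount')[:2]: print('tip',round(o['conf'],2),np.array(o['uv']),atz(c,o['uv'],s['ee_pos'][2]-5))
for o in tip_of('wrist','free_well')[:2]: print('tipw',round(o['conf'],2),np.array(o['uv']),atz(c,o['uv'],69))
plan([587.7,327.3,96],1.939,n=3)
save('w9.png',im)
E
```

```text
[580.94449778 327.08618614 150.8876463 ] [ 3.14055029e+00 -8.00416625e-05  1.93767835e+00] 16.3 36.4469988206105 [-0.1247735  -0.08088926  0.15815378]
tip 0.95 [324.8 294.7] [579.8172319  326.54841457 145.8876463 ]
from [581.2 327.3 151.1] [ 3.14  -0.     1.938] d [  6.5   0.  -55.1] n 3
{'x': -0.02, 'y': 0.04, 'z': 0.37, 'wx': 0.01, 'wy': -0.0, 'wz': -0.0}
{'x': -0.02, 'y': 0.04, 'z': 0.37, 'wx': 0.01, 'wy': -0.0, 'wz': -0.0}
{'x': -0.02, 'y': 0.04, 'z': 0.37, 'wx': 0.01, 'wy': -0.0, 'wz': -0.0}
```

View pics/w9.png

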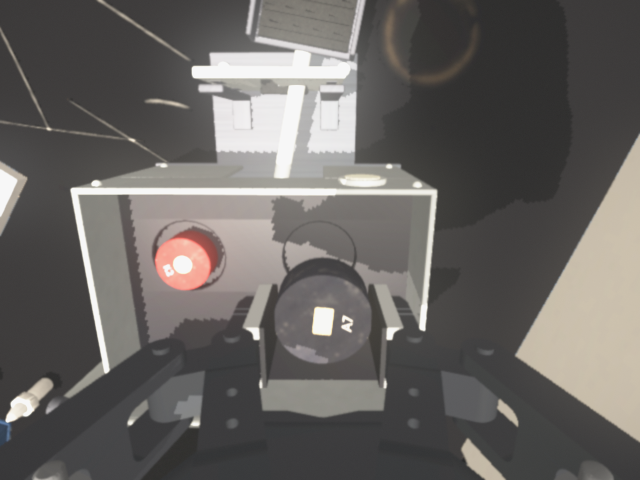

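```bash
python3 - <<'E'
from h import *
c=cam('wrist'); im=cv2.imread('pics/w9.png',0)
print(manip.observe()['ee_pos'])
for uv in [(283,252),(355,252),(319,221.5)]: print(uv,atz(c,uv,74))
u=proj(c,[588.1,326.8,74]);print(u)
# predicted ring for view
a=np.linspace(0,6.3,60)
q=np.array([proj(c,[588.1+22*np.cos(t),326.8+22*np.sin(t),74]) for t in a]);print(q.min(0),q.max(0))
m=np.array([proj(c,[580.9+19*np.cos(t),327.0+19*np.sin(t),165.5]) for t in a]);print('mount top pred',m.min(0),m.max(0))
E
```

```text
[581.14641623 327.34136213 151.00850273]
(283, 252) [595.07591819 305.3362112   74.        ]
(355, 252) [579.22140652 346.64303864  74.        ]
(319, 221.5) [569.05709096 319.11342766  74.        ]
[319.675298   253.81415509]
[283.93302806 219.13176173] [355.41294275 286.64155914]
mount top pred [274.8122684  271.11764978] [374.95329182 360.79070462]
```

>>> step_arm:
  steps:
    - {"x": -0.02,"y": 0.07,"z": 0.3,"wx": 0,"wy": 0,"wz": 0,"jaw": 0.7}
    - {"x": -0.025,"y": 0.07,"z": 0.4,"wx": 0,"wy": 0,"wz": 0,"jaw": 0.7}
    - {"x": 0,"y": 0,"z": 0.4,"wx": 0,"wy": 0,"wz": 0,"jaw": 0.7}
    - {"x": 0,"y": 0,"z": 0.2,"wx": 0,"wy": 0,"wz": 0,"jaw": 0.7}
    - {"x": 0,"y": 0,"z": 0,"wx": 0,"wy": 0,"wz": 0,"jaw": 0.7}

```text
clock: 16.95
ee_pos: [587.0, 327.4, 82.4]
ee_rot: [-3.138, 0.001, 1.938]
ft_force: [-0.6, 0.0, 0.4]
width: 0.426
```

```bash
python3 - <<'E'
from h import *
for i in range(3):
    s=manip.observe();print(s['ee_pos'],s['ee_rot'],s['clock'],s['ft_force']); 
    if i<2: c=cam('wrist')
save('w10.png',c['im'][150:420,180:500])
for o in tip_of('wrist','mount')[:2]: print('tip',round(o['conf'],2),np.array(o['uv']),atz(c,o['uv'],s['ee_pos'][2]-5))
E
```

```text
[586.97065358 327.37703246  82.37098747] [-3.13788222e+00  5.10738826e-04  1.93839967e+00] 16.95 [-0.58724893  0.01436414  0.35528065]
[587.59478308 327.79622272  83.94336539] [-3.13997926e+00  2.25756355e-04  1.93851388e+00] 17.0 [ 0.33647703  0.47338865 -0.45579156]
[588.13716858 328.06496699  84.97230799] [3.14155913e+00 2.44960537e-05 1.93846149e+00] 17.05 [0.29034424 0.65012713 0.31539589]
tip 0.94 [323.8 295. ] [586.83498163 326.94136528  79.97230799]
```

View pics/w10.png

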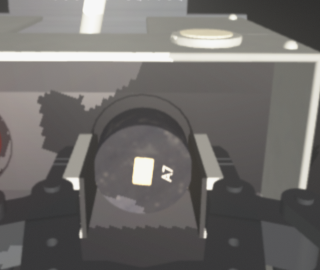

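>>> step_arm:
  steps:
    - {"x": 0,"y": 0,"z": 0.05,"wx": 0,"wy": 0,"wz": 0,"jaw": 0.7}
    - {"x": 0,"y": 0,"z": 0.05,"wx": 0,"wy": 0,"wz": 0,"jaw": 0.7}

```text
clock: 17.3
ee_pos: [588.5, 328.4, 80.7]
ee_rot: [3.14, -0.0, 1.939]
ft_force: [-0.9, -0.1, -0.6]
width: 0.426
```

>>> step_arm:
  steps:
    - {"x": 0,"y": 0,"z": 0.04,"wx": 0,"wy": 0,"wz": 0,"jaw": 0.7}

```text
clock: 17.4
ee_pos: [588.1, 328.2, 78.0]
ee_rot: [3.141, -0.0, 1.939]
ft_force: [0.1, -0.5, -0.1]
width: 0.427
```

>>> step_arm:
  steps:
    - {"x": 0,"y": 0,"z": 0.03,"wx": 0,"wy": 0,"wz": 0,"jaw": 0.7}

```text
clock: 17.5
ee_pos: [588.0, 328.1, 76.2]
ee_rot: [3.142, -0.0, 1.939]
ft_force: [-0.2, -0.1, -0.5]
width: 0.43
```

>>> step_arm:
  steps:
    - {"x": 0,"y": 0,"z": 0.02,"wx": 0,"wy": 0,"wz": 0,"jaw": 0.7}

```text
clock: 17.6
ee_pos: [587.9, 328.1, 75.1]
ee_rot: [-3.141, 0.0, 1.939]
ft_force: [-0.8, -0.1, -0.5]
width: 0.427
```

>>> step_arm:
  steps:
    - {"x": 0,"y": 0,"z": 0.01,"wx": 0,"wy": 0,"wz": 0,"jaw": 0.7}

```text
clock: 17.7
ee_pos: [587.9, 328.1, 74.9]
ee_rot: [-3.142, 0.0, 1.939]
ft_force: [-1.5, -0.3, 2.8]
width: 0.432
```

>>> step_arm:
  steps:
    - {"x": 0,"y": 0,"z": 0.015,"wx": 0,"wy": 0,"wz": 0,"jaw": 0.7}

```text
clock: 17.8
ee_pos: [587.9, 328.1, 74.9]
ee_rot: [3.141, -0.0, 1.939]
ft_force: [-3.6, -2.2, 7.9]
width: 0.429
```

>>> step_arm:
  steps:
    - {"x": 0,"y": 0,"z": -0.01,"wx": 0,"wy": 0,"wz": 0,"jaw": 0.56}
    - {"x": 0,"y": 0,"z": 0,"wx": 0,"wy": 0,"wz": 0,"jaw": 0.52}
    - {"x": 0,"y": 0,"z": 0,"wx": 0,"wy": 0,"wz": 0,"jaw": 0.46}
    - {"x": 0,"y": 0,"z": 0,"wx": 0,"wy": 0,"wz": 0,"jaw": 0.42}
    - {"x": 0,"y": 0,"z": 0,"wx": 0,"wy": 0,"wz": 0,"jaw": 0.42}

```text
clock: 18.3
ee_pos: [588.0, 328.1, 74.4]
ee_rot: [-3.141, 0.0, 1.939]
ft_force: [-0.7, 0.0, 0.4]
width: 0.581
```

>>> step_arm:
  steps:
    - {"x": 0,"y": 0,"z": -0.1,"wx": 0,"wy": 0,"wz": 0,"jaw": 0.42}
    - {"x": 0,"y": 0,"z": -0.3,"wx": 0,"wy": 0,"wz": 0,"jaw": 0.42}
    - {"x": 0,"y": 0,"z": -0.6,"wx": 0,"wy": 0,"wz": 0,"jaw": 0.42}
    - {"x": 0,"y": 0,"z": -0.8,"wx": 0,"wy": 0,"wz": 0,"jaw": 0.42}
    - {"x": 0,"y": -0.4,"z": -0.5,"wx": 0,"wy": 0,"wz": 0,"jaw": 0.42}

```text
clock: 18.8
ee_pos: [570.9, 321.6, 192.1]
ee_rot: [3.138, -0.0, 1.938]
ft_force: [0.1, -0.2, 0.7]
width: 0.579
```

>>> step_arm:
  steps:
    - {"x": 0,"y": 0,"z": 0,"wx": 0,"wy": 0,"wz": 0,"jaw": 0.42}
    - {"x": 0,"y": 0,"z": 0,"wx": 0,"wy": 0,"wz": 0,"jaw": 0.42}

```text
clock: 19.0
ee_pos: [569.6, 321.1, 190.7]
ee_rot: [3.139, -0.0, 1.939]
ft_force: [0.3, 0.7, -0.5]
width: 0.579
```

```bash
python3 - <<'E'
from h import *
np.set_printoptions(precision=1,suppress=True)
c=cam('wrist'); save('w11.png',c['im'])
for o in tip_of('wrist','mount')[:3]: print('tip',round(o['conf'],2),np.array(o['uv']),atz(c,o['uv'],69))
for o in tip_of('wrist','free_well')[:2]: print('well',round(o['conf'],2),np.array(o['uv']),atz(c,o['uv'],69))
for o in outline_of('wrist','mount')[:2]: print('out',round(o['conf'],2),atz(c,o['uv'],86))
for o in tip_of('wrist','pedal_pad')[:2]: print('pad',round(o['conf'],2),np.array(o['uv']),atz(c,o['uv'],41))
s=manip.observe();print(s['ee_pos'],s['ee_rot'],s['clock'])
E
```

```text
tip 0.71 [313.  34.] [455.3 269.4  69. ]
tip 0.57 [320.7 251.1] [589.2 325.9  69. ]
out 0.93 [587.8 326.6  86. ]
pad 0.74 [314.2  36.2] [451.3 268.1  41. ]
pad 0.41 [286.9 248. ] [605.7 302.6  41. ]
[569.1 320.7 188. ] [-3.1  0.   1.9] 19.25
```

View pics/w11.png

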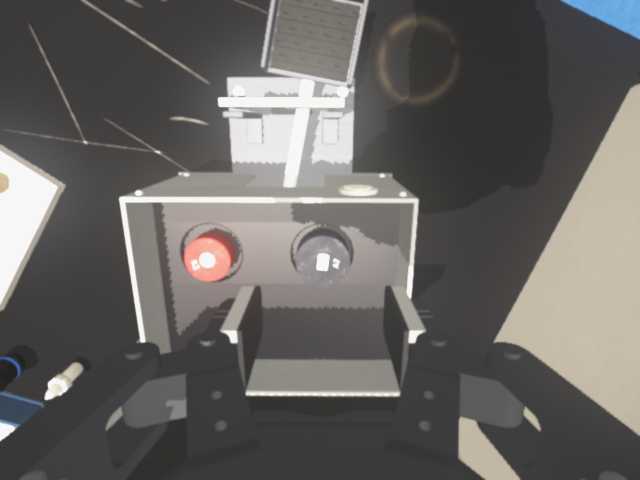

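>>> step_arm:
  steps:
    - {"x": -0.03,"y": -0.8,"z": 0,"wx": 0,"wy": 0,"wz": 0,"jaw": 0.82}
    - {"x": -0.04,"y": -0.9,"z": 0,"wx": 0,"wy": 0,"wz": 0,"jaw": 0.82}
    - {"x": -0.04,"y": -0.87,"z": 0.2,"wx": 0,"wy": 0,"wz": 0,"jaw": 0.82}
    - {"x": 0,"y": 0,"z": 0.8,"wx": 0,"wy": 0,"wz": 0,"jaw": 0.82}
    - {"x": 0,"y": 0,"z": 0.6,"wx": 0,"wy": 0,"wz": 0,"jaw": 0.82}
  force: 60

```text
clock: 19.75
ee_pos: [450.2, 269.0, 108.4]
ee_rot: [3.141, -0.0, 1.939]
ft_force: [0.4, 0.2, -0.5]
width: 0.182
```

>>> step_arm:
  steps:
    - {"x": 0,"y": 0,"z": 0,"wx": 0,"wy": 0,"wz": 0,"jaw": 0.82}
    - {"x": 0,"y": 0,"z": 0,"wx": 0,"wy": 0,"wz": 0,"jaw": 0.82}
    - {"x": 0,"y": 0,"z": 0,"wx": 0,"wy": 0,"wz": 0,"jaw": 0.82}

```text
clock: 20.05
ee_pos: [452.5, 270.2, 111.0]
ee_rot: [3.14, -0.0, 1.938]
ft_force: [-0.3, -0.4, -0.3]
width: 0.183
```

```bash
python3 - <<'E'
from h import *
c=cam('wrist')
for o in tip_of('wrist','pedal_pad')[:2]: print('pad',round(o['conf'],2),np.array(o['uv']),atz(c,o['uv'],41))
plan([451.2,270,56],1.939)
E
```

```text
pad 0.83 [319.8 249.6] [454.4924034  267.97973156  41.        ]
from [452.6 270.2 111.1] [ 3.139 -0.     1.938] d [ -1.4  -0.2 -55.1] n 2
{'x': 0.0, 'y': -0.01, 'z': 0.55, 'wx': 0.01, 'wy': -0.0, 'wz': -0.0}
{'x': 0.0, 'y': -0.01, 'z': 0.55, 'wx': 0.01, 'wy': -0.0, 'wz': -0.0}
```

Good position. Down slowly.

>>> step_arm:
  steps:
    - {"x": -0.01,"y": 0,"z": 0.45,"wx": 0,"wy": 0,"wz": 0,"jaw": 0.82}
    - {"x": 0,"y": 0,"z": 0.45,"wx": 0,"wy": 0,"wz": 0,"jaw": 0.82}
    - {"x": 0,"y": 0,"z": 0.1,"wx": 0,"wy": 0,"wz": 0,"jaw": 0.82}
    - {"x": 0,"y": 0,"z": 0,"wx": 0,"wy": 0,"wz": 0,"jaw": 0.82}
    - {"x": 0,"y": 0,"z": 0.04,"wx": 0,"wy": 0,"wz": 0,"jaw": 0.82}

```text
clock: 20.65
ee_pos: [452.5, 269.7, 59.0]
ee_rot: [3.14, -0.0, 1.939]
ft_force: [0.3, -0.7, 0.0]
width: 0.18
```

>>> step_arm:
  steps:
    - {"x": 0,"y": 0,"z": 0.04,"wx": 0,"wy": 0,"wz": 0,"jaw": 0.82}
    - {"x": 0,"y": 0,"z": 0.04,"wx": 0,"wy": 0,"wz": 0,"jaw": 0.82}
    - {"x": 0,"y": 0,"z": 0.02,"wx": 0,"wy": 0,"wz": 0,"jaw": 0.82}

```text
clock: 20.95
ee_pos: [451.7, 269.2, 52.8]
ee_rot: [3.141, -0.0, 1.939]
ft_force: [-0.0, 0.8, 0.3]
width: 0.181
```

>>> step_arm:
  steps:
    - {"x": 0,"y": 0,"z": 0.02,"wx": 0,"wy": 0,"wz": 0,"jaw": 0.82}
    - {"x": 0,"y": 0,"z": 0.02,"wx": 0,"wy": 0,"wz": 0,"jaw": 0.82}

```text
clock: 21.15
ee_pos: [451.6, 269.1, 50.6]
ee_rot: [3.141, -0.0, 1.939]
ft_force: [-0.6, -1.1, -0.5]
width: 0.181
```

>>> step_arm:
  steps:
    - {"x": 0,"y": 0,"z": 0.03,"wx": 0,"wy": 0,"wz": 0,"jaw": 0.82}
    - {"x": 0,"y": 0,"z": 0.03,"wx": 0,"wy": 0,"wz": 0,"jaw": 0.82}

```text
clock: 21.35
ee_pos: [451.7, 269.2, 47.8]
ee_rot: [3.141, -0.0, 1.939]
ft_force: [-1.7, -1.4, 5.9]
width: 0.177
```

>>> step_arm:
  steps:
    - {"x": 0,"y": 0,"z": 0.02,"wx": 0,"wy": 0,"wz": 0,"jaw": 0.82}
    - {"x": 0,"y": 0,"z": 0.02,"wx": 0,"wy": 0,"wz": 0,"jaw": 0.82}

```text
clock: 21.55
ee_pos: [451.8, 269.1, 46.2]
ee_rot: [3.141, 0.0, 1.938]
ft_force: [-0.5, -1.6, 7.0]
width: 0.179
```

>>> step_arm:
  steps:
    - {"x": 0,"y": 0,"z": 0.02,"wx": 0,"wy": 0,"wz": 0,"jaw": 0.82}

```text
clock: 21.65
ee_pos: [451.8, 269.1, 45.3]
ee_rot: [3.141, 0.0, 1.938]
ft_force: [-1.2, -1.3, 6.5]
width: 0.181
```

>>> step_arm:
  steps:
    - {"x": 0,"y": 0,"z": 0.02,"wx": 0,"wy": 0,"wz": 0,"jaw": 0.82}
    - {"x": 0,"y": 0,"z": 0.02,"wx": 0,"wy": 0,"wz": 0,"jaw": 0.82}

```text
clock: 21.85
ee_pos: [451.8, 269.0, 43.2]
ee_rot: [3.141, 0.0, 1.938]
ft_force: [-1.6, -1.4, 6.0]
width: 0.182
```

>>> step_arm:
  steps:
    - {"x": 0,"y": 0,"z": 0.02,"wx": 0,"wy": 0,"wz": 0,"jaw": 0.82}

```text
clock: 21.95
ee_pos: [451.9, 269.1, 42.3]
ee_rot: [3.141, 0.0, 1.938]
ft_force: [-1.3, -2.1, 5.6]
width: 0.18
```

>>> step_arm:
  steps:
    - {"x": 0,"y": 0,"z": 0.02,"wx": 0,"wy": 0,"wz": 0,"jaw": 0.82}

```text
clock: 22.05
ee_pos: [452.0, 269.1, 41.3]
ee_rot: [3.14, 0.0, 1.938]
ft_force: [-1.5, -2.3, 9.3]
width: 0.184
```

>>> step_arm:
  steps:
    - {"x": 0,"y": 0,"z": 0.015,"wx": 0,"wy": 0,"wz": 0,"jaw": 0.82}
    - {"x": -0.04,"y": 0,"z": 0,"wx": 0,"wy": 0,"wz": 0,"jaw": 0.82}

```text
clock: 22.25
ee_pos: [452.3, 268.2, 41.1]
ee_rot: [3.14, -0.002, 1.939]
ft_force: [-5.5, 1.1, 9.9]
width: 0.18
```

>>> step_arm:
  steps:
    - {"x": -0.06,"y": 0,"z": 0,"wx": 0,"wy": 0,"wz": 0,"jaw": 0.82}
    - {"x": -0.06,"y": 0,"z": 0,"wx": 0,"wy": 0,"wz": 0,"jaw": 0.82}

```text
clock: 22.45
ee_pos: [453.1, 262.6, 40.7]
ee_rot: [-3.14, -0.004, 1.94]
ft_force: [-8.1, 2.6, 11.2]
width: 0.179
```

>>> step_arm:
  steps:
    - {"x": -0.06,"y": 0,"z": 0,"wx": 0,"wy": 0,"wz": 0,"jaw": 0.82}
    - {"x": -0.06,"y": 0,"z": 0,"wx": 0,"wy": 0,"wz": 0,"jaw": 0.82}

```text
clock: 22.65
ee_pos: [454.8, 257.0, 40.6]
ee_rot: [-3.14, -0.004, 1.94]
ft_force: [-7.2, 2.7, 11.5]
width: 0.182
```

>>> step_arm:
  steps:
    - {"x": -0.06,"y": -0.01,"z": 0,"wx": 0,"wy": 0,"wz": 0,"jaw": 0.82}
    - {"x": -0.06,"y": -0.01,"z": 0,"wx": 0,"wy": 0,"wz": 0,"jaw": 0.82}

```text
clock: 22.85
ee_pos: [456.8, 251.0, 40.7]
ee_rot: [-3.141, -0.003, 1.94]
ft_force: [-6.3, 1.5, 9.2]
width: 0.183
```

>>> step_arm:
  steps:
    - {"x": -0.06,"y": -0.01,"z": 0,"wx": 0,"wy": 0,"wz": 0,"jaw": 0.82}
    - {"x": -0.04,"y": 0,"z": 0,"wx": 0,"wy": 0,"wz": 0,"jaw": 0.82}

```text
clock: 23.05
ee_pos: [458.9, 246.0, 40.8]
ee_rot: [3.141, -0.002, 1.939]
ft_force: [-5.1, 2.0, 9.3]
width: 0.186
```

>>> step_arm:
  steps:
    - {"x": -0.04,"y": 0,"z": 0,"wx": 0,"wy": 0,"wz": 0,"jaw": 0.82}

```text
clock: 23.15
ee_pos: [459.7, 244.2, 40.8]
ee_rot: [3.141, -0.002, 1.939]
ft_force: [-4.7, 1.4, 9.3]
width: 0.175
```

>>> step_arm:
  steps:
    - {"x": -0.04,"y": 0,"z": 0,"wx": 0,"wy": 0,"wz": 0,"jaw": 0.82}

```text
clock: 23.25
ee_pos: [460.6, 242.4, 40.8]
ee_rot: [3.14, -0.002, 1.939]
ft_force: [-3.2, 1.7, 7.5]
width: 0.181
```

>>> step_arm:
  steps:
    - {"x": -0.04,"y": 0,"z": 0,"wx": 0,"wy": 0,"wz": 0,"jaw": 0.82}

```text
clock: 23.35
ee_pos: [461.2, 241.1, 40.9]
ee_rot: [3.14, -0.004, 1.939]
ft_force: [-4.0, 4.8, 7.6]
width: 0.184
```

>>> step_arm:
  steps:
    - {"x": -0.03,"y": 0,"z": 0,"wx": 0,"wy": 0,"wz": 0,"jaw": 0.82}

```text
clock: 23.45
ee_pos: [461.8, 240.0, 41.0]
ee_rot: [3.14, -0.004, 1.94]
ft_force: [-4.1, 5.8, 7.2]
width: 0.18
```

>>> step_arm:
  steps:
    - {"x": 0,"y": 0,"z": -0.02,"wx": 0,"wy": 0,"wz": 0,"jaw": 0.82}
    - {"x": 0,"y": 0,"z": -0.03,"wx": 0,"wy": 0,"wz": 0,"jaw": 0.82}
    - {"x": 0,"y": 0,"z": -0.03,"wx": 0,"wy": 0,"wz": 0,"jaw": 0.82}

```text
clock: 23.75
ee_pos: [462.0, 238.7, 44.1]
ee_rot: [3.141, -0.001, 1.939]
ft_force: [-0.8, 2.4, 4.1]
width: 0.178
```

>>> step_arm:
  steps:
    - {"x": 0,"y": 0,"z": -0.03,"wx": 0,"wy": 0,"wz": 0,"jaw": 0.82}
    - {"x": 0,"y": 0,"z": -0.03,"wx": 0,"wy": 0,"wz": 0,"jaw": 0.82}
    - {"x": 0,"y": 0,"z": -0.03,"wx": 0,"wy": 0,"wz": 0,"jaw": 0.82}

```text
clock: 24.05
ee_pos: [461.9, 238.4, 48.5]
ee_rot: [3.141, -0.0, 1.939]
ft_force: [-1.2, 4.0, 3.2]
width: 0.18
```

>>> step_arm:
  steps:
    - {"x": 0,"y": 0,"z": -0.03,"wx": 0,"wy": 0,"wz": 0,"jaw": 0.82}
    - {"x": 0,"y": 0,"z": -0.03,"wx": 0,"wy": 0,"wz": 0,"jaw": 0.82}

```text
clock: 24.25
ee_pos: [461.9, 238.4, 51.5]
ee_rot: [3.141, -0.0, 1.939]
ft_force: [-1.0, 2.8, 4.6]
width: 0.182
```

>>> step_arm:
  steps:
    - {"x": 0,"y": 0,"z": -0.03,"wx": 0,"wy": 0,"wz": 0,"jaw": 0.82}
    - {"x": 0,"y": 0,"z": -0.03,"wx": 0,"wy": 0,"wz": 0,"jaw": 0.82}
    - {"x": 0,"y": 0,"z": -0.03,"wx": 0,"wy": 0,"wz": 0,"jaw": 0.82}
    - {"x": 0,"y": 0,"z": -0.03,"wx": 0,"wy": 0,"wz": 0,"jaw": 0.82}
    - {"x": 0,"y": 0,"z": -0.03,"wx": 0,"wy": 0,"wz": 0,"jaw": 0.82}

```text
clock: 24.75
ee_pos: [462.2, 238.3, 59.1]
ee_rot: [3.141, 0.0, 1.939]
ft_force: [0.5, 3.5, 4.6]
width: 0.177
```

>>> step_arm:
  steps:
    - {"x": 0,"y": 0,"z": -0.03,"wx": 0,"wy": 0,"wz": 0,"jaw": 0.82}
    - {"x": 0,"y": 0,"z": -0.03,"wx": 0,"wy": 0,"wz": 0,"jaw": 0.82}
    - {"x": 0,"y": 0,"z": -0.03,"wx": 0,"wy": 0,"wz": 0,"jaw": 0.82}
    - {"x": 0,"y": 0,"z": -0.03,"wx": 0,"wy": 0,"wz": 0,"jaw": 0.82}
    - {"x": 0,"y": 0,"z": -0.03,"wx": 0,"wy": 0,"wz": 0,"jaw": 0.82}

```text
clock: 25.25
ee_pos: [462.4, 238.3, 66.7]
ee_rot: [3.141, 0.0, 1.938]
ft_force: [2.3, 2.4, 5.1]
width: 0.181
```

>>> step_arm:
  steps:
    - {"x": 0,"y": 0,"z": -0.03,"wx": 0,"wy": 0,"wz": 0,"jaw": 0.82}
    - {"x": 0,"y": 0,"z": -0.03,"wx": 0,"wy": 0,"wz": 0,"jaw": 0.82}
    - {"x": 0,"y": 0,"z": -0.03,"wx": 0,"wy": 0,"wz": 0,"jaw": 0.82}
    - {"x": 0,"y": 0,"z": -0.03,"wx": 0,"wy": 0,"wz": 0,"jaw": 0.82}
    - {"x": 0,"y": 0,"z": -0.03,"wx": 0,"wy": 0,"wz": 0,"jaw": 0.82}

```text
clock: 25.75
ee_pos: [462.6, 238.3, 74.3]
ee_rot: [3.14, 0.001, 1.938]
ft_force: [4.8, 2.5, 5.7]
width: 0.177
```

>>> step_arm:
  steps:
    - {"x": 0,"y": 0,"z": -0.03,"wx": 0,"wy": 0,"wz": 0,"jaw": 0.82}
    - {"x": 0,"y": 0,"z": -0.03,"wx": 0,"wy": 0,"wz": 0,"jaw": 0.82}
    - {"x": 0,"y": 0,"z": -0.03,"wx": 0,"wy": 0,"wz": 0,"jaw": 0.82}
    - {"x": 0,"y": 0,"z": -0.03,"wx": 0,"wy": 0,"wz": 0,"jaw": 0.82}
    - {"x": 0,"y": 0,"z": -0.03,"wx": 0,"wy": 0,"wz": 0,"jaw": 0.82}

```text
clock: 26.25
ee_pos: [463.0, 238.4, 82.0]
ee_rot: [3.139, 0.001, 1.938]
ft_force: [5.1, 2.4, 5.2]
width: 0.182
```

>>> step_arm:
  steps:
    - {"x": 0,"y": 0,"z": -0.03,"wx": 0,"wy": 0,"wz": 0,"jaw": 0.82}
    - {"x": 0,"y": 0,"z": -0.03,"wx": 0,"wy": 0,"wz": 0,"jaw": 0.82}
    - {"x": 0,"y": 0,"z": -0.03,"wx": 0,"wy": 0,"wz": 0,"jaw": 0.82}
    - {"x": 0,"y": 0,"z": -0.03,"wx": 0,"wy": 0,"wz": 0,"jaw": 0.82}
    - {"x": 0,"y": 0,"z": -0.03,"wx": 0,"wy": 0,"wz": 0,"jaw": 0.82}

```text
clock: 26.75
ee_pos: [463.8, 238.7, 89.9]
ee_rot: [3.137, 0.001, 1.938]
ft_force: [6.0, 2.5, 6.4]
width: 0.181
```

>>> step_arm:
  steps:
    - {"x": 0,"y": 0,"z": -0.03,"wx": 0,"wy": 0,"wz": 0,"jaw": 0.82}
    - {"x": 0,"y": 0,"z": -0.03,"wx": 0,"wy": 0,"wz": 0,"jaw": 0.82}
    - {"x": 0,"y": 0,"z": -0.03,"wx": 0,"wy": 0,"wz": 0,"jaw": 0.82}
    - {"x": 0,"y": 0,"z": -0.03,"wx": 0,"wy": 0,"wz": 0,"jaw": 0.82}
    - {"x": 0,"y": 0,"z": -0.03,"wx": 0,"wy": 0,"wz": 0,"jaw": 0.82}

```text
clock: 27.25
ee_pos: [460.9, 237.7, 95.5]
ee_rot: [-3.139, 0.0, 1.939]
ft_force: [0.3, -0.6, 0.1]
width: 0.183
```

>>> step_arm:
  steps:
    - {"x": 0,"y": 0,"z": -0.2,"wx": 0,"wy": 0,"wz": 0,"jaw": 0.82}
    - {"x": 0,"y": 0,"z": -0.5,"wx": 0,"wy": 0,"wz": 0,"jaw": 0.82}
    - {"x": 0,"y": -0.3,"z": -0.8,"wx": 0,"wy": 0,"wz": 0,"jaw": 0.82}
    - {"x": 0,"y": -0.8,"z": -0.3,"wx": 0,"wy": 0,"wz": 0,"jaw": 0.82}
    - {"x": 0,"y": -0.8,"z": 0,"wx": 0,"wy": 0,"wz": 0,"jaw": 0.82}

```text
clock: 27.75
ee_pos: [373.7, 204.4, 189.3]
ee_rot: [3.137, -0.001, 1.938]
ft_force: [-0.3, 0.8, 0.3]
width: 0.182
```

>>> step_arm:
  steps:
    - {"x": 0,"y": -0.5,"z": 0,"wx": 0,"wy": 0,"wz": 0,"jaw": 0.82}
    - {"x": 0,"y": 0,"z": 0,"wx": 0,"wy": 0,"wz": 0,"jaw": 0.82}
    - {"x": 0,"y": 0,"z": 0,"wx": 0,"wy": 0,"wz": 0,"jaw": 0.82}

```text
clock: 28.05
ee_pos: [350.0, 195.2, 187.1]
ee_rot: [3.14, -0.0, 1.939]
ft_force: [0.3, 1.0, 0.0]
width: 0.181
```

```bash
python3 - <<'E'
from h import *
np.set_printoptions(precision=1,suppress=True)
s=manip.observe();print(s['ee_pos'],s['clock'],s['ft_force'])
for n in ['scene','top']:
    c=cam(n); a=cv2.imread(f'pics/{n}1.png').astype(int); b=c['im'][:,:,::-1].astype(int); save(n+'2.png',c['im'])
    d=(abs(a-b).max(2)>40).astype(np.uint8)
    k,l,st,ce=cv2.connectedComponentsWithStats(cv2.morphologyEx(d,cv2.MORPH_OPEN,np.ones((3,3))))
    print(n,[(ce[i].round(),st[i,4]) for i in range(1,k) if st[i,4]>25])
    for o in tip_of(n,'pedal_pad')[:1]: print('pad',o['conf'],o['uv'],atz(c,o['uv'],89))
    for th in ['small_mount','tall_mount','loupe']:
        for o in tip_of(n,th)[:1]: print(th,round(o['conf'],2),o['uv'])
E
```

```text
[350.  195.2 187.1] 28.05 [0.3 1.  0. ]
scene [(array([79., 67.]), np.int32(10524)), (array([195.,   8.]), np.int32(370)), (array([180., 106.]), np.int32(8171)), (array([102.,  92.]), np.int32(43)), (array([191., 187.]), np.int32(819)), (array([224., 202.]), np.int32(115)), (array([237., 221.]), np.int32(57)), (array([ 19., 230.]), np.int32(98)), (array([237., 231.]), np.int32(99)), (array([219., 256.]), np.int32(50)), (array([391., 329.]), np.int32(237)), (array([183., 459.]), np.int32(1111)), (array([ 41., 465.]), np.int32(2442))]
pad 0.75 [248.0, 244.4] [468.9 244.6  89. ]
small_mount 0.77 [386.0, 298.4]
tall_mount 0.64 [433.8, 327.6]
loupe 0.71 [416.1, 303.7]
top [(array([420., 266.]), np.int32(132)), (array([190., 391.]), np.int32(31593)), (array([216., 283.]), np.int32(55)), (array([284., 337.]), np.int32(252)), (array([ 26., 466.]), np.int32(1420))]
pad 0.71 [240.0, 280.1] [467.5 243.2  89. ]
small_mount 0.58 [394.3, 232.0]
tall_mount 0.47 [449.6, 232.0]
loupe 0.54 [422.4, 213.8]
```

```bash
python3 -c "
from rig import job
print(job.job_done())"
```

```text
the job is handed in; nothing more can be done
None
```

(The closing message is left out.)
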